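Unload the frame rods from their storage tubes

ROBOT

A 6-joint arm with a two-finger parallel gripper is mounted at the origin on the work surface. World frame = base frame: x ahead of the robot, y to its left, z up, the work surface at z = 0. Lengths are in m, angles in degrees, forces in N, time in s.
With the tool pointing down it reaches from about 0.25 to 0.725 m from the base axis. Payload 9.7 kg.
Tool frame: the origin (TCP) lies at the very end of the fingers, on their centre line; the grasp point (between the pads) lies 19 mm behind it (bot.grip_point_offset is the z of the grasp point in the tool frame, in m); z points along the fingers, x is the direction in which the jaws open and shut, and the axes are right-handed (so a half turn about z gives the same grasp; the last joint's range is limited). The gripper opens to 85 mm and grips with 20 to 120 N. Pads are 22 mm wide; open, the fingers measure 114 mm over their backs; the gripper's body (76 mm by 85 mm) begins 54 mm behind the grasp point. The pads swing forward as they close: fully open they stand 13 mm farther back than shut.
Start: joints at [-77.292, 4.979, 10.078, 95.1, 0, 90], TCP at [0.121, -0.537, 0.231] pointing down, gripper open.
Joint ranges: [-179.16, 179.16], [-48.56, 103.87], [-65.8, 70.77], [-126.05, 130.52], [-82.76, 87.17], [-180, 180]. Speed limits (degrees/s): [127.2, 127.2, 147.25, 180, 180, 180].

INTERFACE

Orientations are given as [roll, pitch, yaw] about the fixed x, y, z axes, in that order (R = Rz(yaw) Ry(pitch) Rx(roll)).
In Python, from workcell import get_obs, viewer, job_done, bot gives the robot as it stands.
- The arm moves only by the shell command python3 -m handwheel 'ROWS' [FORCE]. ROWS is JSON, a list of rows, each a list of 5 numbers: the closure, from 0 (fully open) to 1 (shut), then the shift along the world's x, y, z in m, then the turn about the world's z in degrees. A call has 1 to 5 rows; each row is the pose to reach, as a shift and turn from the pose measured when the call began; what a row does not reach only later rows make up. A row lasts 1/10 s, in which the tool goes at most 50 mm and 8.59 degrees, less where a joint would pass 70% of its speed; a pose out of reach is approached as far as the arm can. A call with a gripper value outside its range is refused whole. The fingers move at their own pace and stop on an object; FORCE is the grip in N (left out, the last holds). Time passes only in rows, so rows that repeat a pose let the fingers close. It gives the time, the measured TCP pose, the force and the opening at its end, in the units of the state.
- get_obs(): the state, without advancing time (a new reading comes with each control period).
- viewer.camera(name): name is "scene" or "top" or "wrist"; returns a dict with "color" (480x640x3 uint8, blue, green, red), "K" (3x3 intrinsics, pixels), "origin" and "orientation" of the camera in the world. Camera axes: x right, y down, z forward; pixel columns grow to the right and rows downward; lengths in m; the calibration is good to about 2 mm. A picture is of the moment at which its call begins. There is no depth.
- job_done(): hands the job in, once; it reports no verdict.
The state is a dict: "time": time; "q": joint angles; "qd": joint speeds; "joint_efforts": joint torques, N m; "ee_pos": TCP position; "tcp_rot": TCP orientation; "wrist_force": force on the tool from outside, world axes, zero at the start; "torque": the same for the moment, N m; "opening": finger opening in m.
Only numpy, scipy, OpenCV 4.12 (cv2) and the standard library are available. Lean on these libraries where they do the work, as an engineer would, in place of code of your own. Each camera call takes 0.05 s, during which the arm holds its last target.

TASK

Unload the frame rods for a printer build: first pinch the two sprung tabs of the white keeper together, lift it off the rod magazine and stand it inside the black tray for the time being. Then draw every rod out of its tube hand over hand through the open bay, and lay each one in a notch of its own on the green cradle, down at the bottom of the notch in both toothed rests and roughly centred lengthwise. When all the rods are laid, clip the keeper fully back onto the outfeed rest of the empty magazine; leave the spool and the glue bottle where they are.

Things in the scene. Friction and masses are not known exactly. Their poses are not given: they have to be found in the camera images.
- magazine: Fixed rod magazine, 475 x 184 x 80 mm. Origin on the table under the middle of its open bay; x runs into the tubes, y across, z up. Base plate 8 mm thick. Three level square tubes at y = -72, 0, 72 mm, some empty. Open bay from x = -79 to 85 mm, where fingers grasp rods from above; at its -x end stands the outfeed rest. A rod is drawn towards -x.
- mouth (a point): Mouth of the magazine's middle tube, at the bore's floor (magazine frame x = 85, y = 0, z = 54 mm). Tubes: bore 16 mm wide, 15 mm high, closed end at x = 355 mm, outside top at z = 72 mm.
- rest_top (a point): Middle of the outfeed rest at tooth-top height (magazine frame x = -85, y = 0, z = 74 mm); the keeper's origin while on. The rest is a 12 mm thick toothed bar with open-topped notches 22 mm wide in line with the tubes, floor z = 49 mm. Fingers cannot pass it but rods slide through; once its rear end is out of the tube, a rod lifts straight up. Two catch posts at y = +-34 mm reach z = 92 mm.
- keeper: White keeper, loose, 182 mm long (y), 26 mm wide (x), 0.11 kg, snapped over the outfeed rest. Origin: middle of the underside of its 5 mm top plate; at first its axes are the magazine's. Front blade (x = -13 to -10 mm) and two back legs (x = 10 to 13, y = +-43 to 59 mm) reach z = -26 mm, so it can stand. Hooks catch under the posts' lips until the tabs are pinched; then it lifts straight off (or fits on), 26 mm.
- tabs (a point): Grip point of the keeper, midway between its two upright sprung tabs (keeper frame z = 45 mm). Tabs: 12 mm wide in x, outer faces at y = +-22 mm (44 mm over both), to be held with the fingertips above z = 20 mm (posts end at 18) on faces that reach up to z = 64 mm, and pinched together along y: each moves in up to 8 mm (28 mm over both), from 2 N at first to 5.5 N fully in.
- rod_a: Loose aluminium square rod, 12 x 12 x 300 mm, about 0.12 kg, or absent (None). Origin at its centre, x along its length (symmetric). At the start it lies in the magazine's tube at y = -72 mm, its front end standing 35 to 60 mm out of the mouth into the bay, its axis at z = 60 mm.
- rod_b: Loose aluminium square rod, 12 x 12 x 300 mm, about 0.12 kg, or absent (None). Origin at its centre, x along its length (symmetric). At the start it lies in the magazine's tube at y = 0, its front end standing 35 to 60 mm out of the mouth into the bay, its axis at z = 60 mm.
- rod_c: Loose aluminium square rod, 12 x 12 x 300 mm, about 0.12 kg, or absent (None). Origin at its centre, x along its length (symmetric). At the start it lies in the magazine's tube at y = +72 mm, its front end standing 35 to 60 mm out of the mouth into the bay, its axis at z = 60 mm.
- cradle: Loose green cradle, 190 x 184 mm, 0.7 kg, beside the magazine (left or right). Origin under the centre of its 6 mm base, z up. Two toothed rests 12 mm thick at x = -85 and 85 mm, each with three open-topped notches 24 mm wide at y = -72, 0, 72 mm, notch floor z = 40 mm, tooth tops z = 62 mm. A rod laid along x in a notch has its axis at z = 46 mm; fingers fit between the rests.
- tray: Loose black open tray, 180 (x) x 240 (y) x 30 mm high, walls and floor 4 mm, 0.4 kg, on the table on the other side of the magazine. Origin under the centre of its floor, z up.
- spool: Bystander: filament spool lying flat, 110 mm across, 40 mm high. Origin at its underside.
- glue: Bystander: white bottle, 40 mm across, 100 mm high, upright. Origin at its underside.
There are look-alikes about, which are no part of the job. What is shaped like the keeper but yellow is not meant.

How it is judged:
By the outcome, as a careful person would: the job done as asked, in the order asked, and still so for the second after the job is handed in, with the robot touching nothing.
Of rod_a, rod_b, rod_c only 2 to 3 are there at a start; the rules pass over those that are not, and their reading is None.
At some moment in a run one of tray, cradle may be knocked a few centimetres aside while the robot is not near it.
Once in a run the grip may slacken for a moment while it holds something.
It also fails if it takes over 210 s, if anything falls off the work surface, if the arm or the gripper's body presses on something with over 40 N, if the wrist force passes 120 N, or if a joint passes its speed limit or range.

## Working session

There is one attempt and no reset: what is moved stays moved. The work goes in short steps, Python scripts to look and compute and a shell command to move; the robot and the scene stay as the last step left them, time stands still between calls to the robot, and variables do not carry over. Pictures are saved under pics/ and viewed, and the job is handed in when it is done.

```bash
ls -la; mkdir -p pics
python3 - <<'E'
from workcell import get_obs, viewer, bot
import cv2
o=get_obs();print(o)
print(bot.grip_point_offset)
for n in ("scene","top","wrist"):
    c=viewer.camera(n); cv2.imwrite(f"pics/{n}0.png",c["color"]); print(n,c["K"],c["origin"],c["orientation"])
E
```

```text
total 12
drwxr-xr-x  3 agent agent 4096 Dec  7 14:06 .
drwxr-xr-x 23 root  root  4096 Dec  7 14:06 ..
drwxr-xr-x  2 agent agent 4096 Dec  7 14:06 pics
{'time': 0.0, 'q': array([-7.72931142e+01,  5.01201331e+00,  1.00355824e+01,  9.50989271e+01,
        2.99962029e-03,  9.00028181e+01]), 'qd': array([-0.02112326,  0.02025699,  0.07368792,  0.00603138,  0.07400409,
        0.01709823]), 'joint_efforts': array([ 1.14302027e-03, -5.20391607e+01,  4.64800644e+01,  1.64266198e-02,
       -4.62107187e-05,  1.36577503e-05]), 'ee_pos': array([ 0.12094678, -0.53631478,  0.23058441]), 'tcp_rot': array([-1.79997004e+02,  7.53581638e-02, -7.72959323e+01]), 'wrist_force': array([-1.61049595, -0.00242553,  0.01587155]), 'torque': array([-0.05069066, -0.00847178, -0.01139743]), 'opening': 0.0856811502113203}
-0.0187
scene [[502.50216927   0.         317.03017978]
 [  0.         502.50216927 236.33005868]
 [  0.           0.           1.        ]] [ 1.00736303 -0.59451705  0.86073051] [-132.75490187    0.83904161   38.18295106]
top [[570.60731015   0.         333.14175427]
 [  0.         570.60731015 229.65281059]
 [  0.           0.           1.        ]] [0.31159076 0.02324961 1.56074944] [-173.30810704    0.62191361  -90.59085813]
wrist [[406.05821581   0.         315.09020587]
 [  0.         406.05821581 235.83916924]
 [  0.           0.           1.        ]] [ 0.19989877 -0.51899353  0.37215927] [ 1.61818671e+02  7.77694821e-02 -7.73099010e+01]
```

View pics/scene0.png

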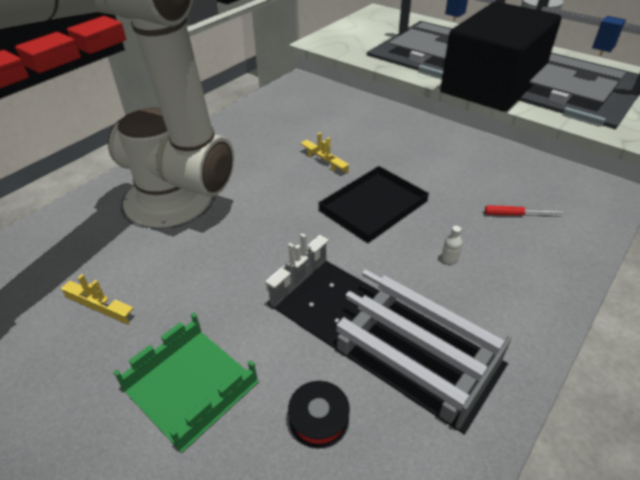

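View pics/top0.png

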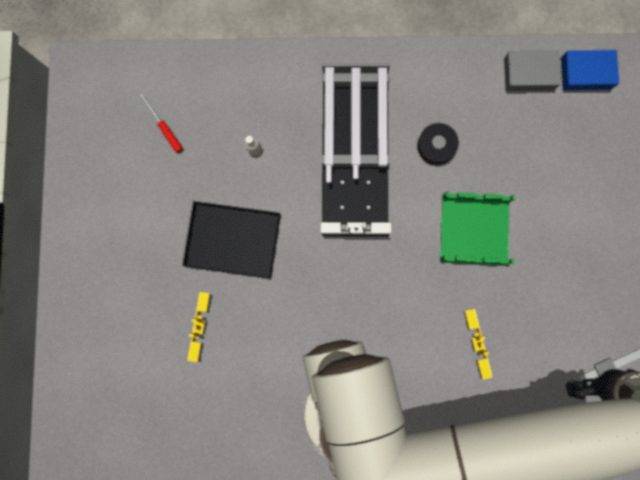

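View pics/wrist0.png

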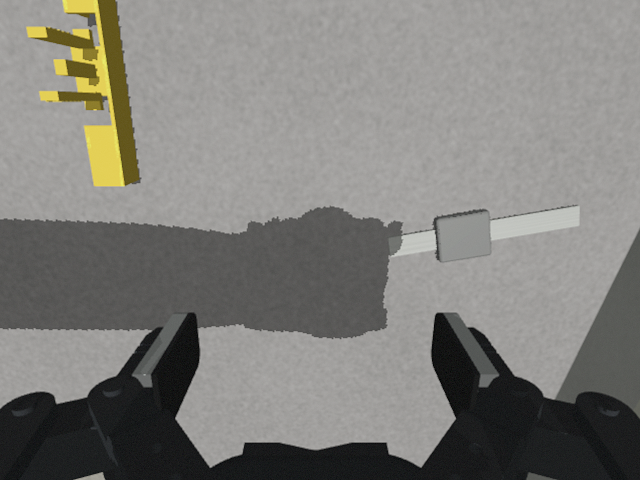

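```bash
cat > h.py <<'E'
import numpy as np, cv2
from scipy.spatial.transform import Rotation as R
from workcell import get_obs, viewer, bot
def cam(n,save=None):
    c=viewer.camera(n); c["R"]=R.from_euler("xyz",c["orientation"],degrees=True).as_matrix()
    if save: cv2.imwrite(f"pics/{save}.png",c["color"])
    return c
def ray(c,uv,z):
    uv=np.atleast_2d(uv).astype(float)
    d=np.c_[(uv[:,0]-c["K"][0,2])/c["K"][0,0],(uv[:,1]-c["K"][1,2])/c["K"][1,1],np.ones(len(uv))]@c["R"].T
    t=(z-c["origin"][2])/d[:,2]
    return c["origin"]+d*t[:,None]
def proj(c,P):
    p=(np.atleast_2d(P)-c["origin"])@c["R"]
    return np.c_[c["K"][0,0]*p[:,0]/p[:,2]+c["K"][0,2],c["K"][1,1]*p[:,1]/p[:,2]+c["K"][1,2]]
def hsv(c): return cv2.cvtColor(c["color"],cv2.COLOR_BGR2HSV)
def blobs(m,amin=50):
    cs,_=cv2.findContours(m.astype(np.uint8)*255,cv2.RETR_EXTERNAL,cv2.CHAIN_APPROX_NONE)
    return sorted([k for k in cs if cv2.contourArea(k)>amin],key=cv2.contourArea,reverse=True)
def rect(c,k,z):
    P=ray(c,k.reshape(-1,2),z)[:,:2]*1000
    return cv2.minAreaRect(P.astype(np.float32))
def obs():
    o=get_obs(); print("t",round(o["time"],2),"pos",o["ee_pos"].round(4),"rot",o["tcp_rot"].round(2),"F",o["wrist_force"].round(1),"T",o["torque"].round(2),"open",round(o["opening"],4)); return o
E
python3 - <<'E'
from h import *
c=cam("top"); H=hsv(c)
g=(H[...,0]>45)&(H[...,0]<80)&(H[...,1]>120)
k=blobs(g)[0]; print("green floor z6",rect(c,k,.006),"z62",rect(c,k,.062))
y=(H[...,0]>20)&(H[...,0]<35)&(H[...,1]>120)
w=(H[...,2]>190)&(H[...,1]<50)
for k in blobs(w,100)[:6]: print("white",cv2.boundingRect(k),rect(c,k,.079))
b=(H[...,2]<60)
for k in blobs(b,200)[:6]: print("black",cv2.boundingRect(k),rect(c,k,.008),rect(c,k,.03))
E
```

```text
green floor z6 ((493.62896728515625, -356.7566223144531), (196.4445037841797, 193.0426025390625), 86.42240905761719) z62 ((487.0723571777344, -343.06939697265625), (189.3688507080078, 186.0894317626953), 86.42239379882812)
white (462, 421, 178, 59) ((-85.05654907226562, -506.5042724609375), (106.41087341308594, 450.88922119140625), 9.037109375)
white (326, 367, 64, 75) ((38.80323791503906, -19.88874053955078), (167.94711303710938, 131.98080444335938), 12.677783966064453)
white (344, 438, 117, 42) ((-90.81573486328125, -127.58958435058594), (287.736328125, 98.36396789550781), 89.59823608398438)
white (379, 69, 8, 95) ((791.4118041992188, -97.58401489257812), (18.55377960205078, 259.30157470703125), 88.87300109863281)
white (325, 68, 8, 113) ((771.9149780273438, 46.93898010253906), (18.59699249267578, 308.1976318359375), 89.42250061035156)
white (352, 69, 8, 109) ((773.5431518554688, -25.25482940673828), (18.569732666015625, 297.1405944824219), 89.1067123413086)
black (183, 202, 97, 76) ((470.65069580078125, 316.8728942871094), (242.76797485351562, 179.64060974121094), 81.5387268066406
[... 535 characters left out ...]
46875), 61.976287841796875)
black (565, 370, 70, 31) ((67.67638397216797, -666.4645385742188), (74.0439453125, 189.9680938720703), 13.447705268859863) ((71.13224792480469, -656.6923217773438), (72.994873046875, 187.27662658691406), 13.447704315185547)
black (362, 83, 15, 71) ((808.5457153320312, -65.66932678222656), (39.500091552734375, 202.26466369628906), 89.07164001464844) ((801.5045776367188, -64.409423828125), (38.9404411315918, 199.39892578125), 89.07160186767578)
black (335, 83, 15, 71) ((809.6124877929688, 10.274452209472656), (39.542266845703125, 202.30413818359375), 89.22362518310547) ((802.556396484375, 10.458263397216797), (38.98200607299805, 199.437744140625), 89.22364807128906)
```

Run:
```python
import cv2
a=cv2.imread("pics/top0.png")[50:290,170:530]
cv2.imwrite("pics/top0z.png",cv2.resize(a,None,fx=2.2,fy=2.2,interpolation=cv2.INTER_CUBIC))
a=cv2.imread("pics/scene0.png")[210:440,250:520]
cv2.imwrite("pics/scene0z.png",cv2.resize(a,None,fx=2.6,fy=2.6,interpolation=cv2.INTER_CUBIC))
```

```text
(no output)
```

View pics/top0z.png

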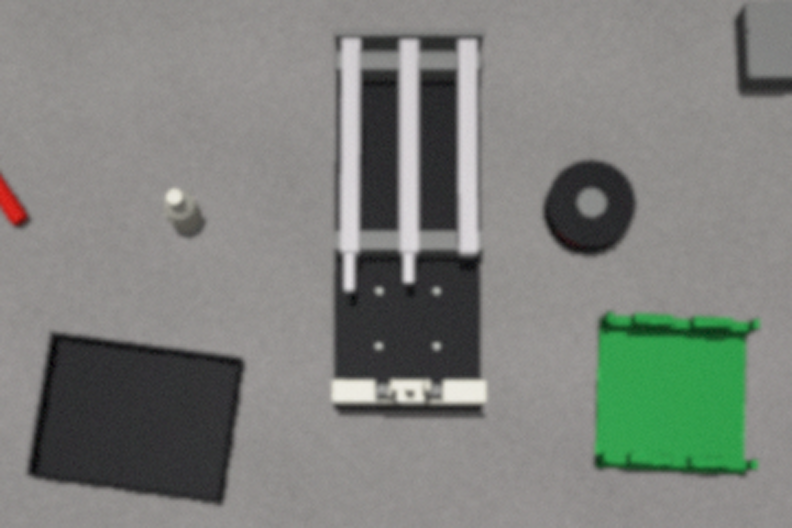

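View pics/scene0z.png

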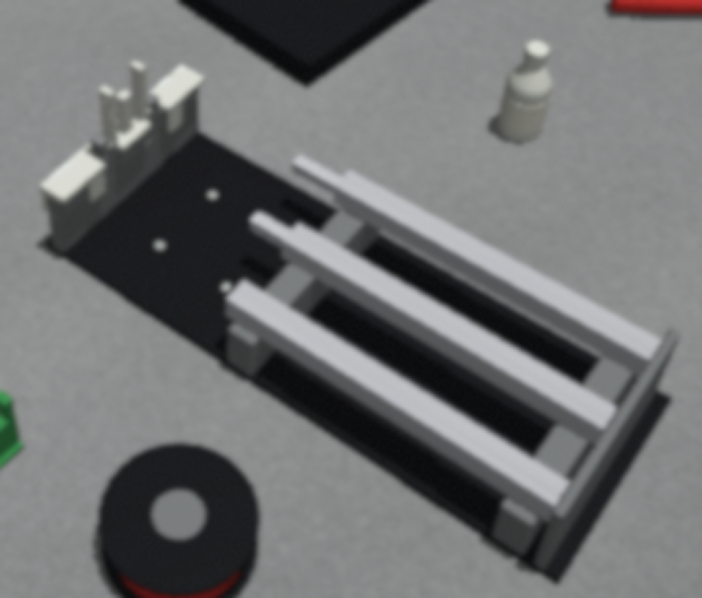

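Run:
```python
from h import *
c=cam("top"); H=hsv(c)
m=(H[...,2]>150)&(H[...,1]<60); m[:215]=0;m[245:]=0;m[:,:310]=0;m[:,400:]=0
for k in blobs(m,20): print("keeper",cv2.boundingRect(k),rect(c,k,.079))
ys,xs=np.nonzero(m); P=ray(c,np.c_[xs,ys],.079)[:,:2]*1000; print(P.min(0),P.max(0))
w=(H[...,2]>190)&(H[...,1]<50)
for k in blobs(w,100)[3:6]:
    x,y,ww,hh=cv2.boundingRect(k); print(rect(c,k,.072))
    P=ray(c,k.reshape(-1,2),.072)[:,:2]
    l=cv2.fitLine(P.astype(np.float32)*1000,cv2.DIST_HUBER,0,.01,.01).ravel(); print("  yaw",np.degrees(np.arctan2(l[1],l[0]))%180,"y at x=.7",l[3]+(700-l[2])*l[1]/l[0], "xmin/max",P.min(0),P.max(0))
k=blobs(H[...,2]<60,200)
s=cam("scene")
```

```text
keeper (310, 215, 56, 18) ((493.6705322265625, 28.712078094482422), (147.35838317871094, 43.756378173828125), 79.57721710205078)
keeper (367, 221, 27, 13) ((492.3077697753906, -85.33163452148438), (67.30516815185547, 31.693641662597656), 86.7174301147461)
[ 447.21927943 -135.30009406] [525.0222916   98.19912067]
((793.705078125, -97.32241821289062), (18.152511596679688, 260.50213623046875), 89.44214630126953)
  yaw 178.41203 y at x=.7 -96.02873 xmin/max [ 0.66340008 -0.10766573] [ 0.92399361 -0.08767037]
((774.0896606445312, 47.04893493652344), (18.680944442749023, 309.6536865234375), 89.42250061035156)
  yaw 178.98964 y at x=.7 48.304813 xmin/max [0.61925678 0.0361776 ] [0.9289514  0.05743015]
((775.721435546875, -25.481962203979492), (18.661359786987305, 298.5523681640625), 89.1067123413086)
  yaw 178.73291 y at x=.7 -23.98081 xmin/max [ 0.62645797 -0.03687465] [ 0.92507713 -0.01448608]
```

```bash
python3 -m handwheel '[[0,0.025,0.043,0.01,-3],[0,0.05,0.086,0.02,-6],[0,0.075,0.13,0.03,-9],[0,0.1,0.172,0.04,-12],[0,0.125,0.215,0.04,-13.7]]' 20; python3 -m handwheel '[[0,0.025,0.043,0,0],[0,0.05,0.086,0,0],[0,0.075,0.13,0,0],[0,0.1,0.172,0,0],[0,0.125,0.215,0,0]]'
```

```text
time: 0.8
ee_pos: [0.2452, -0.3223, 0.2722]
tcp_rot: [-179.9, -0.1, -91.2]
wrist_force: [1.2, -1.0, 0.4]
opening: 0.0854
time: 1.3
ee_pos: [0.3706, -0.1055, 0.2725]
tcp_rot: [-179.9, -0.1, -91.2]
wrist_force: [1.1, -1.8, 0.0]
opening: 0.0854
```

```bash
python3 -m handwheel '[[0,0.03,0.04,0,0],[0,0.06,0.085,0,0],[0,0.06,0.085,0,0]]'
python3 - <<'E'
from h import *
obs(); c=cam("wrist","w1"); print(c["origin"],c["R"][:,2])
E
```

```text
time: 1.6
ee_pos: [0.4324, -0.0166, 0.2717]
tcp_rot: [-179.9, -0.0, -90.9]
wrist_force: [-0.4, 0.7, -0.6]
opening: 0.0853
t 1.6 pos [ 0.4324 -0.0166  0.2717] rot [-1.7989e+02 -4.0000e-02 -9.0870e+01] F [-0.4  0.7 -0.6] T [ 0.02 -0.02  0.05] open 0.0853
[ 0.51297206 -0.01786564  0.41337143] [-0.31025909  0.00452351 -0.95064128]
```

View pics/w1.png

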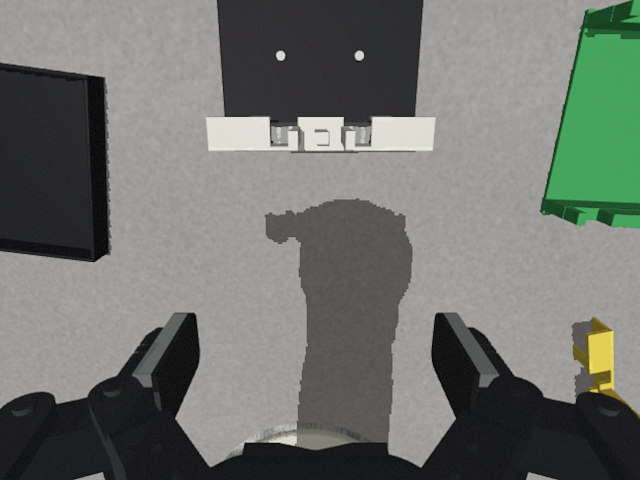

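Run:
```python
from h import *
c=cam("wrist"); H=hsv(c)
m=(H[...,2]>195)&(H[...,1]<50)
m[:100]=0;m[165:]=0;m[:,:190]=0;m[:,450:]=0
for k in blobs(m,100):
    x,y,w,h=cv2.boundingRect(k); print(x,y,w,h,rect(c,k,.079))
for uv in [(207,117),(207,151),(435,117),(434,151),(297,117),(343,117)]: print(uv,(ray(c,uv,.079)[0,:2]*1000).round(1))
# tabs top ~ z 74+64=138
crop=cv2.resize(c["color"][100:170,190:450],None,fx=3,fy=3,interpolation=cv2.INTER_CUBIC); cv2.imwrite("pics/w1z.png",crop)
```

```text
204 116 92 34 ((490.6890869140625, 33.00371170043945), (71.91766357421875, 25.642866134643555), 89.08293151855469)
344 116 90 34 ((488.9255676269531, -77.2841796875), (70.37320709228516, 25.650569915771484), 89.08627319335938)
297 116 45 34 ((490.0775146484375, -22.242708206176758), (25.79340171813965, 34.9721565246582), 0.22350506484508514)
(207, 117) [503.3  66.3]
(207, 151) [476.8  68.9]
(435, 117) [ 500.4 -114. ]
(434, 151) [ 473.9 -115.2]
(297, 117) [502.1  -4.9]
(343, 117) [501.6 -41.3]
```

View pics/w1z.png

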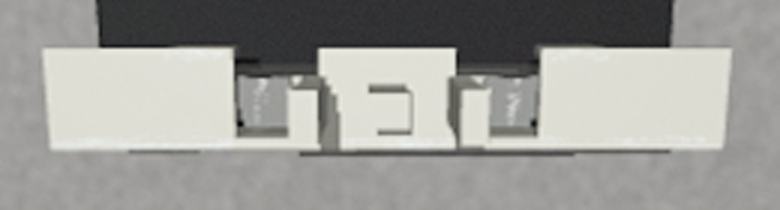

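```bash
python3 -m handwheel '[[0,0.03,-0.003,-0.03,0],[0,0.057,-0.005,-0.06,0],[0,0.057,-0.005,-0.095,0],[0,0.057,-0.005,-0.13,0],[0,0.057,-0.005,-0.13,0]]' 20;  python3 -m handwheel '[[0,0,0,0,0]]'
python3 - <<'E'
from h import *
o=obs(); c=cam("wrist","w2")
E
```

```text
time: 2.2
ee_pos: [0.485, -0.0258, 0.1379]
tcp_rot: [179.7, -0.1, -91.1]
wrist_force: [-1.3, -0.1, -0.0]
opening: 0.0851
time: 2.3
ee_pos: [0.4848, -0.0269, 0.1393]
tcp_rot: [179.7, -0.1, -91.2]
wrist_force: [-0.2, -0.1, 0.8]
opening: 0.0851
t 2.3 pos [ 0.4848 -0.0269  0.1393] rot [ 1.7971e+02 -1.0000e-01 -9.1180e+01] F [-0.2 -0.1  0.8] T [ 0.04  0.01 -0.03] open 0.0851
```

View pics/w2.png

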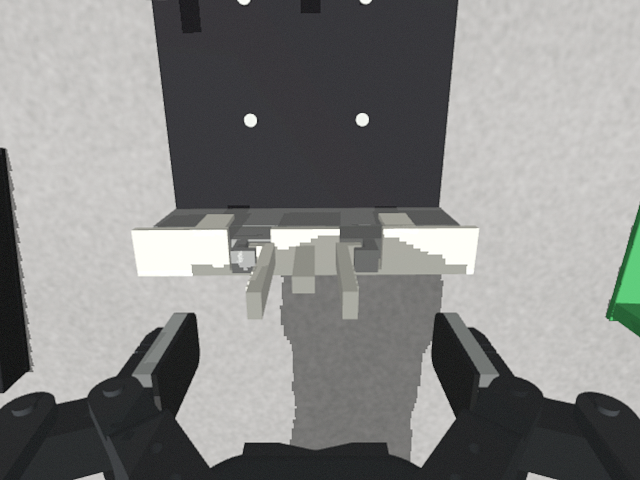

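Run:
```python
from h import *
o=obs(); c=cam("wrist")
for uv in [(247,292),(247,318),(262,318),(265,292),(342,318),(358,318),(357,292),(340,292)]: print(uv,(ray(c,uv,.138)[0,:2]*1000).round(1))
for uv in [(132,229),(135,276),(478,228),(477,274)]: print(uv,(ray(c,uv,.079)[0,:2]*1000).round(1))
```

```text
t 2.35 pos [ 0.4848 -0.0269  0.1393] rot [ 1.797e+02 -1.100e-01 -9.118e+01] F [-0.2 -0.7 -0.7] T [ 0.07  0.   -0.02] open 0.0853
(247, 292) [496.4  -0.8]
(247, 318) [485.1  -0. ]
(262, 318) [484.9  -5.9]
(265, 292) [496.3  -7.8]
(342, 318) [484.2 -37.7]
(358, 318) [484.1 -44. ]
(357, 292) [495.5 -43.5]
(340, 292) [495.7 -36.9]
(132, 229) [504.9  67.7]
(135, 276) [478.3  70.4]
(478, 228) [ 501.6 -112.1]
(477, 274) [ 475.5 -114.4]
```

```bash
python3 -m handwheel '[[0,0.005,0.005,0,0.2],[0,0.005,0.005,-0.015,0.2],[0,0.005,0.005,-0.03,0.2],[0,0.005,0.005,-0.038,0.2],[0,0.005,0.005,-0.038,0.2]]' 20;  python3 -m handwheel '[[0,0,0,0,0]]'
```

```text
time: 2.9
ee_pos: [0.4892, -0.0216, 0.0997]
tcp_rot: [179.6, -0.1, -91.0]
wrist_force: [0.2, 0.3, -0.1]
opening: 0.0857
time: 3.0
ee_pos: [0.4891, -0.0215, 0.0996]
tcp_rot: [179.6, -0.1, -90.9]
wrist_force: [0.1, -0.1, 0.4]
opening: 0.0855
```

```bash
python3 -m handwheel '[[0.4,0.0005,-0.0005,0.002,0],[0.8,0.0005,-0.0005,0.002,0],[1,0.0005,-0.0005,0.002,0],[1,0.0005,-0.0005,0.002,0],[1,0.0005,-0.0005,0.002,0]]' 30;  python3 -m handwheel '[[1,0,0,0,0],[1,0,0,0,0],[1,0,0,0,0]]'
python3 - <<'E'
from h import *
o=obs(); c=cam("wrist","w3")
E
```

```text
time: 3.5
ee_pos: [0.4902, -0.0219, 0.103]
tcp_rot: [179.7, -0.1, -90.9]
wrist_force: [0.1, 1.3, 9.6]
opening: 0.0253
time: 3.8
ee_pos: [0.4903, -0.0219, 0.1031]
tcp_rot: [179.7, -0.1, -90.9]
wrist_force: [-0.4, -0.0, 2.2]
opening: 0.0253
t 3.8 pos [ 0.4903 -0.0219  0.1031] rot [ 1.7971e+02 -8.0000e-02 -9.0940e+01] F [-0.4 -0.   2.2] T [ 0.04  0.01 -0.04] open 0.0253
```

View pics/w3.png

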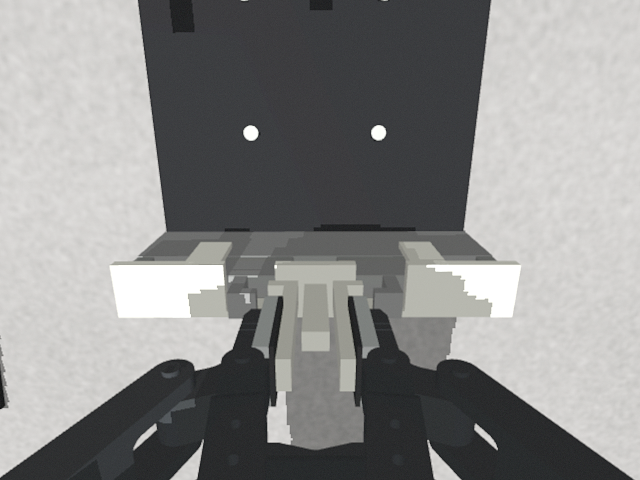

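```bash
python3 -m handwheel '[[1,0,0,0.008,0],[1,0,0,0.016,0],[1,0,0,0.024,0],[1,0,0,0.036,0],[1,0,0,0.05,0]]';  python3 -m handwheel '[[1,0,0,0.05,0],[1,0,0,0.07,0],[1,0,0,0.07,0]]'
python3 - <<'E'
from h import *
o=obs(); c=cam("wrist","w4"); cam("scene","s4"); c=cam("top","t4")
E
```

```text
time: 4.35
ee_pos: [0.4902, -0.0219, 0.1541]
tcp_rot: [179.7, -0.1, -90.9]
wrist_force: [0.3, -0.4, -0.9]
opening: 0.0247
time: 4.65
ee_pos: [0.4915, -0.022, 0.2286]
tcp_rot: [-179.9, -0.1, -90.9]
wrist_force: [0.4, 0.6, -1.5]
opening: 0.0252
t 4.65 pos [ 0.4915 -0.022   0.2286] rot [-1.7994e+02 -9.0000e-02 -9.0940e+01] F [ 0.4  0.6 -1.5] T [-0.03 -0.    0.02] open 0.0252
```

View pics/w4.png

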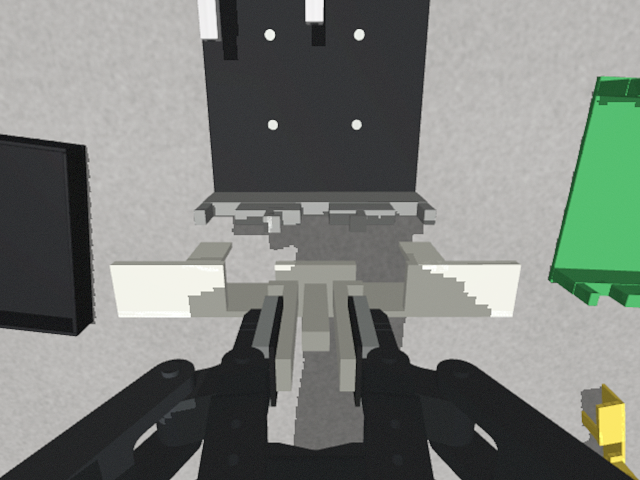

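View pics/s4.png

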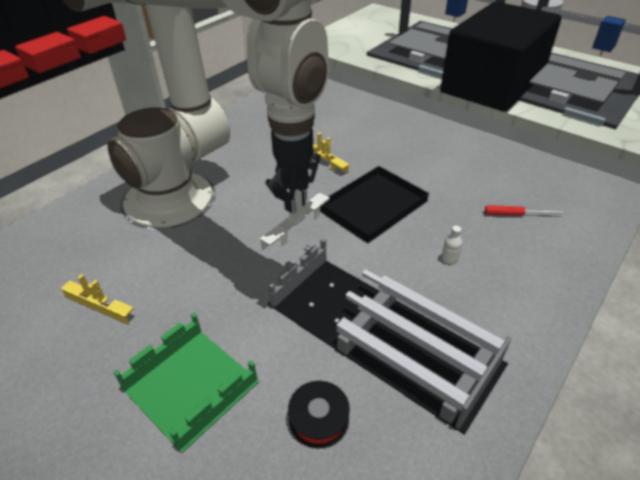

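View pics/t4.png

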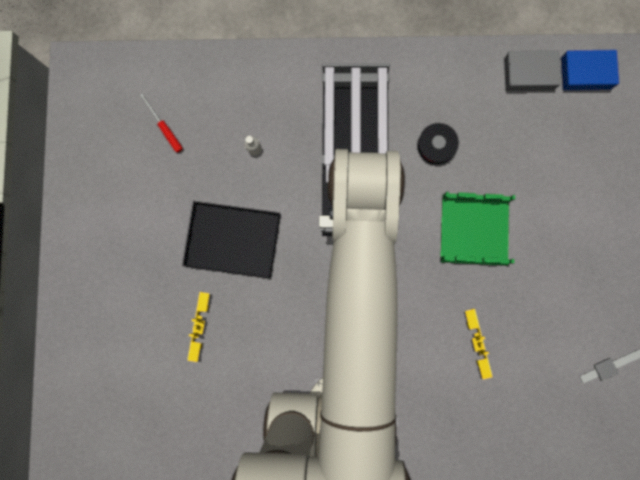

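```bash
python3 -m handwheel '[[1,0,0.03,0,0],[1,-0.005,0.075,0,-2],[1,-0.01,0.12,0,-4],[1,-0.015,0.165,0,-6],[1,-0.02,0.21,0,-7.6]]';  python3 -m handwheel '[[1,0,0.045,0,0],[1,0,0.085,-0.02,0],[1,0,0.115,-0.04,0],[1,0,0.125,-0.06,0],[1,0,0.125,-0.06,0]]'
python3 - <<'E'
from h import *
o=obs(); c=cam("wrist","w5"); cam("scene","s5"); c=cam("top","t5")
E
```

```text
time: 5.3
ee_pos: [0.4703, -0.0198, 0.2234]
tcp_rot: [179.5, 2.6, -94.0]
wrist_force: [0.5, -0.2, -1.2]
opening: 0.0249
time: 5.8
ee_pos: [0.4687, 0.0197, 0.1684]
tcp_rot: [179.4, 4.7, -90.4]
wrist_force: [-0.6, -0.5, -1.6]
opening: 0.0249
t 5.8 pos [0.4687 0.0197 0.1684] rot [179.38   4.7  -90.44] F [-0.6 -0.5 -1.6] T [-0.08 -0.05  0.04] open 0.0249
```

View pics/w5.png

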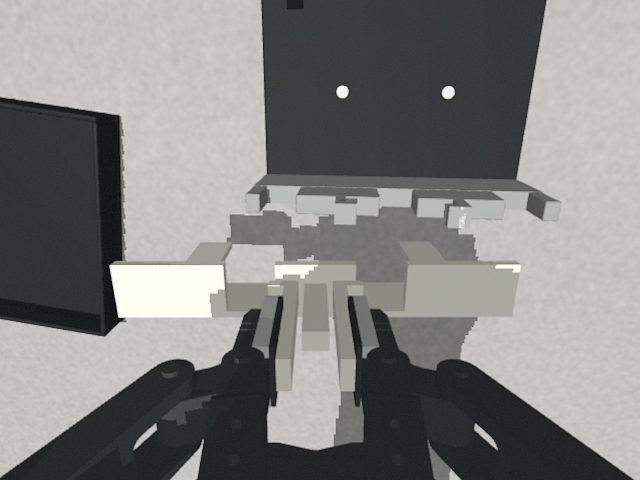

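View pics/s5.png

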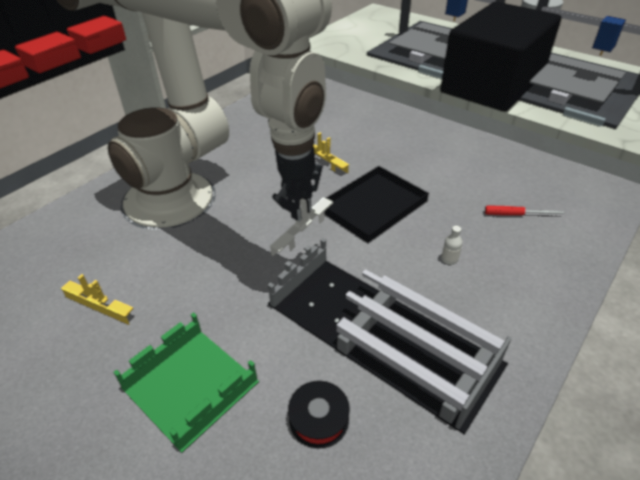

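Run:
```python
from h import *
o=obs(); print(o["q"].round(1),o["qd"].round(1))
```

```text
t 5.95 pos [0.4691 0.0198 0.1697] rot [179.43   4.69 -90.41] F [ 0.7 -0.5 -1.2] T [-0.11 -0.04  0.03] open 0.0245
[ -0.4  -6.3  -8.1  88.8   4.7 179.9] [ 0.1 -0.2  1.5  0.4 -0.  -0. ]
```

```bash
python3 -m handwheel '[[1,0,0,0,4],[1,0,0,0,10],[1,0,0,0.01,18],[1,0,0,0.02,26],[1,0,0,0.02,26]]'
python3 - <<'E'
from h import *
o=obs(); print(o["q"].round(1))
E
```

```text
time: 6.45
ee_pos: [0.47, 0.0197, 0.1917]
tcp_rot: [179.6, 4.6, -64.3]
wrist_force: [0.4, 0.4, -1.0]
opening: 0.025
t 6.45 pos [0.47   0.0197 0.1917] rot [179.58   4.62 -64.31] F [ 0.4  0.4 -1. ] T [-0.15 -0.08  0.01] open 0.025
[ -0.   -4.2  -3.6  92.9   4.  154.2]
```

```bash
python3 -m handwheel '[[1,0.03,0,0.02,8.4],[1,0.06,0,0.04,16.8],[1,0.09,0,0.06,25],[1,0.12,0,0.08,33.5],[1,0.14,0,0.08,42]]';python3 -m handwheel '[[1,0.03,0,0,8],[1,0.05,0,0,16],[1,0.07,0,0,22.2],[1,0.08,0,0,22.2],[1,0.08,0,0,22.2]]'
python3 - <<'E'
from h import *
o=obs(); print(o["q"].round(1))
E
```

```text
time: 6.95
ee_pos: [0.6122, 0.0194, 0.2739]
tcp_rot: [179.7, 4.4, -22.2]
wrist_force: [0.9, 0.0, -0.7]
opening: 0.0252
time: 7.45
ee_pos: [0.6933, 0.0193, 0.2723]
tcp_rot: [179.7, 4.5, -0.3]
wrist_force: [0.1, -0.4, -1.8]
opening: 0.025
t 7.45 pos [0.6933 0.0193 0.2723] rot [179.65   4.48  -0.29] F [ 0.1 -0.4 -1.8] T [ 0.04 -0.04  0.02] open 0.025
[  1.7  36.1  54.8 113.2  -0.2  92. ]
```

```bash
python3 -m handwheel '[[1,0.03,0,0,0],[1,0.055,0,0,0],[1,0.075,0,0,0],[1,0.075,0,0,0]]'
python3 - <<'E'
from h import *
o=obs(); print(o["q"].round(1))
E
```

```text
time: 7.85
ee_pos: [0.7467, 0.0184, 0.2552]
tcp_rot: [179.7, 3.1, -0.4]
wrist_force: [-0.8, -0.1, -0.4]
opening: 0.0252
t 7.85 pos [0.7467 0.0184 0.2552] rot [179.69   3.14  -0.42] F [-0.8 -0.1 -0.4] T [ 0.05 -0.05 -0.09] open 0.0252
[  1.5  47.2  70.6 116.5  -0.2  91.9]
```

```bash
python3 -m handwheel '[[1,0.03,0,0.02,0],[1,0.06,0,0.03,0],[1,0.06,0,0.03,0]]'
python3 - <<'E'
from h import *
o=obs(); print(o["q"].round(1))
E
```

```text
time: 8.15
ee_pos: [0.7659, 0.0173, 0.2584]
tcp_rot: [179.8, 0.3, -0.4]
wrist_force: [-0.3, -0.1, -0.7]
opening: 0.0249
t 8.15 pos [0.7659 0.0173 0.2584] rot [179.78   0.25  -0.43] F [-0.3 -0.1 -0.7] T [-0.01 -0.03 -0.02] open 0.0249
[  1.4  47.   70.7 113.9  -0.2  91.8]
```

```bash
python3 -m handwheel '[[1,-0.03,0,0,4],[1,-0.07,0.01,0,12],[1,-0.11,0.03,0,20],[1,-0.14,0.06,0,28],[1,-0.17,0.09,0,36]]';python3 -m handwheel '[[1,-0.03,0.035,0,8],[1,-0.06,0.07,0,16],[1,-0.09,0.1,0,24],[1,-0.11,0.135,0,32],[1,-0.125,0.17,0,40]]'
python3 - <<'E'
from h import *
o=obs(); print(o["q"].round(1))
E
```

```text
time: 8.65
ee_pos: [0.6021, 0.0999, 0.2596]
tcp_rot: [179.7, 0.1, 31.8]
wrist_force: [1.0, 0.2, -0.0]
opening: 0.0249
time: 9.15
ee_pos: [0.4756, 0.2711, 0.2614]
tcp_rot: [179.6, -0.0, 72.1]
wrist_force: [0.5, 0.2, -1.9]
opening: 0.0251
t 9.15 pos [0.4756 0.2711 0.2614] rot [ 1.7959e+02 -3.0000e-02  7.2100e+01] F [ 0.5  0.2 -1.9] T [ 0.02 -0.05 -0.03] open 0.0251
[29.8  5.1 13.6 98.2 -0.3 47.7]
```

Check the tray (it might have been knocked) before lowering.

```bash
python3 -m handwheel '[[1,-0.003,0.02,0,5],[1,-0.006,0.042,-0.04,9.4],[1,-0.006,0.042,-0.08,9.4],[1,-0.006,0.042,-0.12,9.4],[1,-0.006,0.042,-0.12,9.4]]';python3 - <<'E'
from h import *
o=obs(); print(o["q"].round(1)); cam("wrist","w6"); cam("scene","s6"); cam("top","t6")
E
```

```text
time: 9.65
ee_pos: [0.4672, 0.3118, 0.1367]
tcp_rot: [179.9, 0.2, 81.5]
wrist_force: [-0.5, 0.0, -1.2]
opening: 0.0248
t 9.65 pos [0.4672 0.3118 0.1367] rot [179.91   0.25  81.52] F [-0.5  0.  -1.2] T [-0.03  0.08 -0.03] open 0.0248
[33.8  5.8  0.5 84.8 -0.2 42.3]
```

View pics/w6.png

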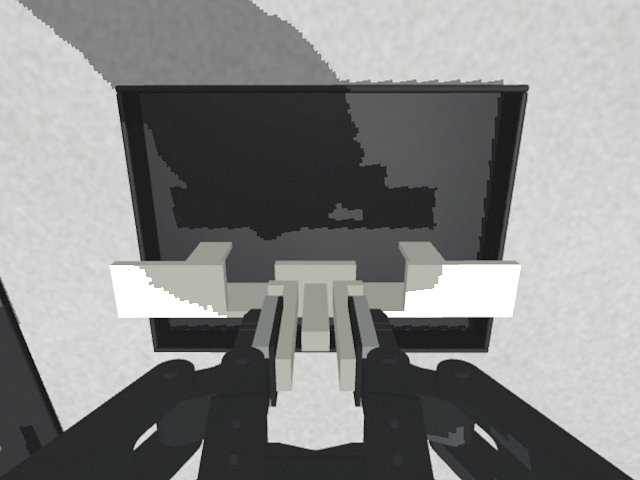

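View pics/s6.png

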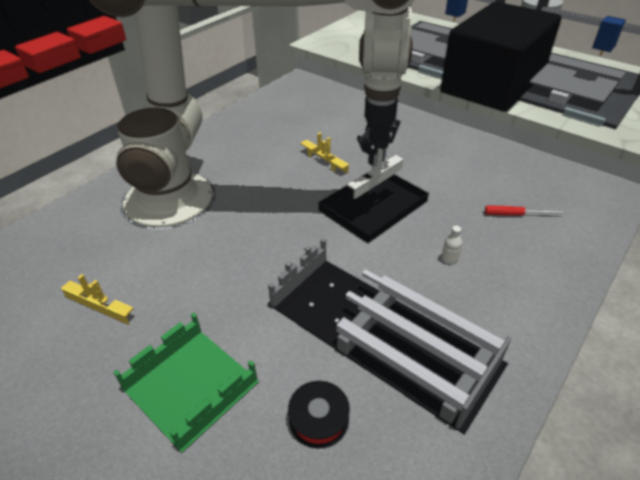

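View pics/t6.png

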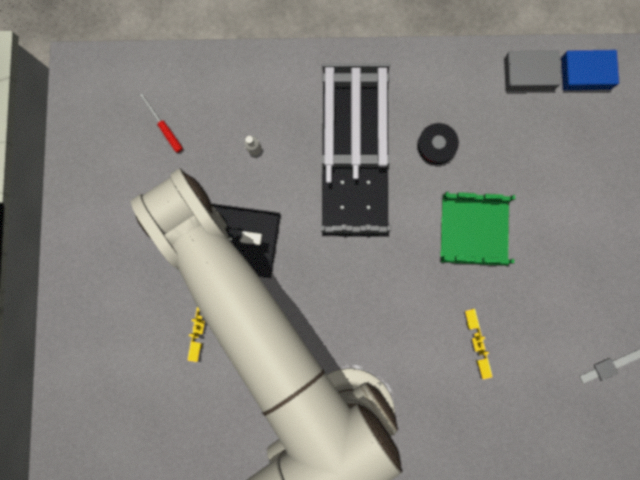

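```bash
python3 -m handwheel '[[1,0.001,0.001,-0.03,0],[1,0.001,0.001,-0.055,0],[1,0.001,0.001,-0.068,0],[1,0.001,0.001,-0.073,0],[1,0.001,0.001,-0.073,0]]';python3 -m handwheel '[[1,0,0,-0.002,0],[1,0,0,-0.004,0],[1,0,0,-0.004,0]]'
```

```text
time: 10.3
ee_pos: [0.4719, 0.3147, 0.0726]
tcp_rot: [179.4, -0.2, 81.5]
wrist_force: [0.1, -0.0, -0.7]
opening: 0.0249
time: 10.6
ee_pos: [0.4721, 0.3148, 0.069]
tcp_rot: [179.4, -0.2, 81.5]
wrist_force: [-0.3, 0.2, -1.7]
opening: 0.0248
```

```bash
python3 -m handwheel '[[1,-0.002,-0.001,-0.005,0],[1,-0.002,-0.001,-0.008,0],[1,-0.002,-0.001,-0.008,0]]';python3 -m handwheel '[[1,0,0,-0.001,0],[1,0,0,-0.002,0],[1,0,0,-0.002,0]]'
```

```text
time: 10.9
ee_pos: [0.4697, 0.3136, 0.0603]
tcp_rot: [179.4, -0.2, 81.5]
wrist_force: [-0.5, -0.4, -0.9]
opening: 0.0251
time: 11.2
ee_pos: [0.47, 0.3136, 0.0591]
tcp_rot: [179.4, -0.2, 81.5]
wrist_force: [-0.8, -1.8, 4.2]
opening: 0.0249
```

Contact (about 5 N up). Release, then lift clear.

```bash
python3 -m handwheel '[[0.7,0,0,0,0],[0.5,0,0,0,0],[0.3,0,0,0,0],[0.1,0,0,0,0],[0,0,0,0,0]]';python3 -m handwheel '[[0,0,0,0.02,0],[0,0,0,0.06,0],[0,0,0,0.1,0],[0,0,0,0.15,0],[0,0,0,0.19,0]]'
python3 - <<'E'
from h import *
o=obs(); cam("wrist","w7"); cam("scene","s7")
E
```

```text
time: 11.7
ee_pos: [0.47, 0.3137, 0.0591]
tcp_rot: [179.4, -0.2, 81.5]
wrist_force: [0.4, -0.4, -0.5]
opening: 0.0818
time: 12.2
ee_pos: [0.4699, 0.3136, 0.2519]
tcp_rot: [179.3, -0.3, 81.5]
wrist_force: [-0.0, 0.8, 0.3]
opening: 0.0855
t 12.2 pos [0.4699 0.3136 0.2519] rot [179.29  -0.29  81.48] F [-0.   0.8  0.3] T [ 0.09 -0.03 -0.03] open 0.0855
```

View pics/w7.png

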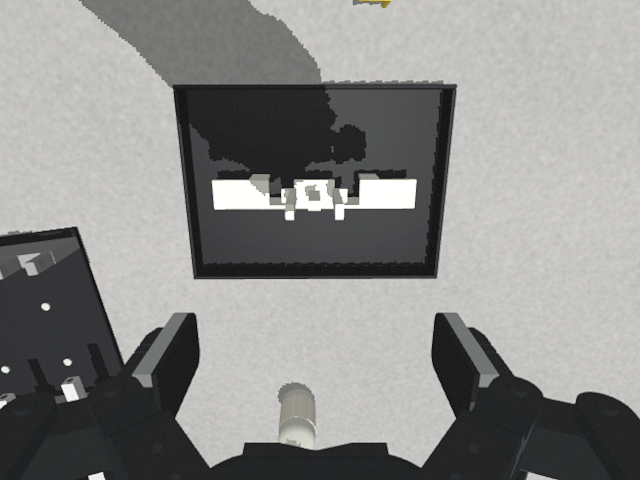

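View pics/s7.png

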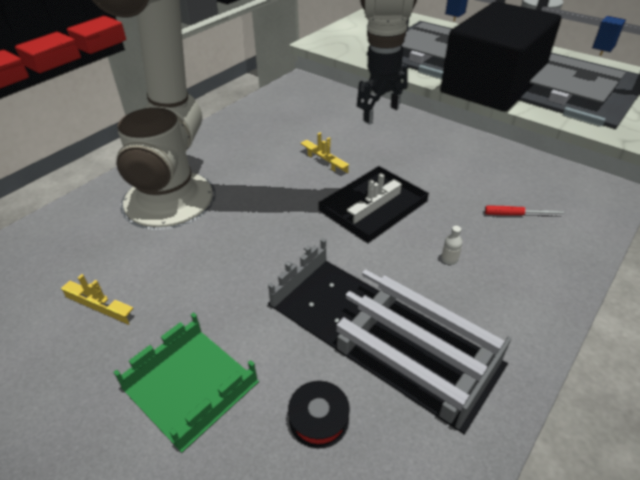

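```bash
python3 -m handwheel '[[0,0.02,-0.04,0.005,2],[0,0.05,-0.08,0.01,4],[0,0.08,-0.12,0.02,6],[0,0.11,-0.16,0.02,7.6],[0,0.135,-0.2,0.02,7.6]]' 60;python3 -m handwheel '[[0,0.02,-0.04,0,0],[0,0.05,-0.08,0,0],[0,0.07,-0.11,0,0],[0,0.07,-0.11,0,0]]'
python3 - <<'E'
from h import *
o=obs(); cam("wrist","w8"); print(o["q"].round(1))
E
```

```text
time: 12.8
ee_pos: [0.6074, 0.1128, 0.2752]
tcp_rot: [179.0, -0.6, 89.1]
wrist_force: [0.3, 1.4, -0.2]
opening: 0.0855
time: 13.2
ee_pos: [0.6791, -0.0014, 0.2724]
tcp_rot: [179.1, -0.5, 88.9]
wrist_force: [0.2, -0.2, -1.2]
opening: 0.0853
t 13.2 pos [ 0.6791 -0.0014  0.2724] rot [179.12  -0.53  88.9 ] F [ 0.2 -0.2 -1.2] T [ 0.01 -0.06  0.01] open 0.0853
[ -0.3  25.1  39.2 103.2   0.5   0.8]
```

View pics/w8.png

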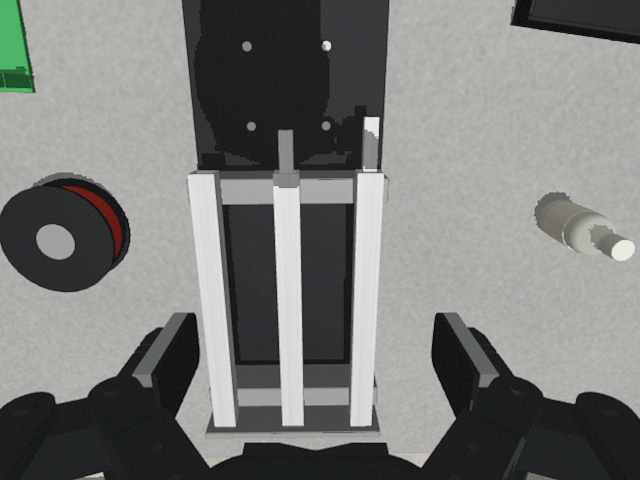

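Run:
```python
from h import *
c=cam("wrist")
for n,uv,z in [("rb l",(279,130),.066),("rb r",(293,130),.066),("rc l",(364,118),.066),("rc r",(379,118),.066),("mouth_a",(188,173),.072),("mouth_a",(216,173),.072),("mouth_b",(273,173),.072),("mouth_b",(300,173),.072),("mouth_c",(357,172),.072),("mouth_c",(384,172),.072),("end_b",(282,426),.072),("end_b",(304,426),.072)]: print(n,(ray(c,uv,z)[0,:2]*1000).round(1))
M=np.array([.5748,-.0231]);a=np.radians(-.9)
def w(x,y): return M+np.array([x*np.cos(a)-y*np.sin(a),x*np.sin(a)+y*np.cos(a)])
for y in (-72,0,72):
  for x in (85,): print("expect",x,y,w(x/1e3,y/1e3).round(4))
# white tube lines
H=hsv(c); m=(H[...,2]>225)&(H[...,1]<40); m[:176]=0; m[:,:180]=0; m[:,390:]=0; m[430:]=0
for k in blobs(m,800):
  r=rect(c,k,.072); print(r)
```

```text
rb l [623.4 -26.3]
rb r [623.6 -14.7]
rc l [615.2  44. ]
rc r [615.4  56.4]
mouth_a [ 656.6 -104.1]
mouth_a [657.1 -80.6]
mouth_b [658.  -32.6]
mouth_b [658.5  -9.8]
mouth_c [658.6  38.3]
mouth_c [659.1  61.2]
end_b [928.  -37.2]
end_b [928.6 -13.9]
expect 85 -72 [ 0.6587 -0.0964]
expect 85 0 [ 0.6598 -0.0244]
expect 85 72 [0.6609 0.0476]
```

```bash
python3 -m handwheel '[[0,-0.02,0.03,-0.02,0],[0,-0.036,0.05,-0.06,0],[0,-0.036,0.05,-0.1,0],[0,-0.036,0.05,-0.13,0],[0,-0.036,0.05,-0.13,0]]' 60
python3 - <<'E'
from h import *
o=obs()
E
```

```text
time: 13.8
ee_pos: [0.6387, 0.0533, 0.1396]
tcp_rot: [179.5, -0.6, 89.2]
wrist_force: [-0.5, -0.5, 0.3]
opening: 0.0856
t 13.8 pos [0.6387 0.0533 0.1396] rot [179.46  -0.56  89.16] F [-0.5 -0.5  0.3] T [-0.02 -0.01  0.02] open 0.0856
```

```bash
python3 -m handwheel '[[0,0.004,-0.004,-0.02,0],[0,0.004,-0.004,-0.05,0],[0,0.004,-0.004,-0.08,0],[0,0.004,-0.004,-0.093,0],[0,0.004,-0.004,-0.093,0]]' 60; python3 -m handwheel '[[0,0,0,0,0]]'
python3 - <<'E'
from h import *
o=obs();cam("wrist","w9")
E
```

```text
time: 14.3
ee_pos: [0.6421, 0.0497, 0.0463]
tcp_rot: [179.6, -0.6, 89.2]
wrist_force: [0.4, -0.5, -0.2]
opening: 0.0858
time: 14.4
ee_pos: [0.643, 0.05, 0.0485]
tcp_rot: [179.4, -0.6, 89.2]
wrist_force: [-0.2, -1.1, 0.2]
opening: 0.0855
t 14.4 pos [0.643  0.05   0.0485] rot [179.42  -0.57  89.21] F [-0.2 -1.1  0.2] T [-0.04  0.02 -0.02] open 0.0855
```

View pics/w9.png

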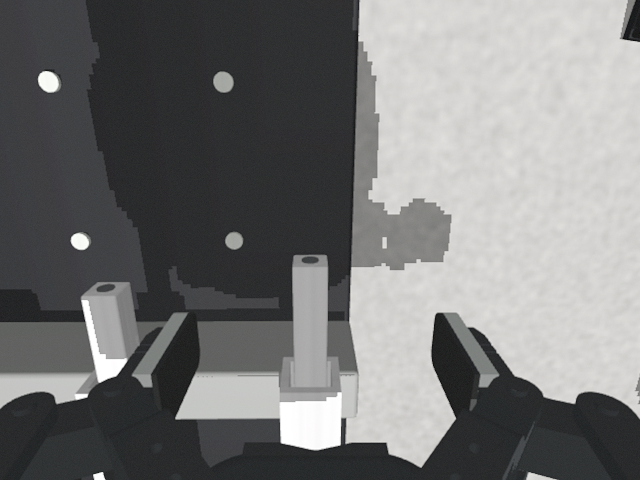

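```bash
python3 -m handwheel '[[0.5,-0.001,0,-0.005,0],[0.9,-0.001,0,-0.005,0],[1,-0.001,0,-0.005,0],[1,-0.001,0,-0.005,0],[1,-0.001,0,-0.005,0]]' 60; python3 -m handwheel '[[1,0,0,0,0],[1,0,0,0,0]]'
python3 - <<'E'
from h import *
o=obs();cam("wrist","w10")
E
```

```text
time: 14.95
ee_pos: [0.6421, 0.05, 0.0438]
tcp_rot: [179.4, -0.6, 89.2]
wrist_force: [-0.4, 0.7, -0.5]
opening: 0.0121
time: 15.15
ee_pos: [0.6423, 0.05, 0.044]
tcp_rot: [179.4, -0.6, 89.2]
wrist_force: [-0.3, -0.7, 0.8]
opening: 0.0104
t 15.15 pos [0.6423 0.05   0.044 ] rot [179.38  -0.57  89.2 ] F [-0.3 -0.7  0.8] T [-0.09  0.1  -0.03] open 0.0104
```

View pics/w10.png

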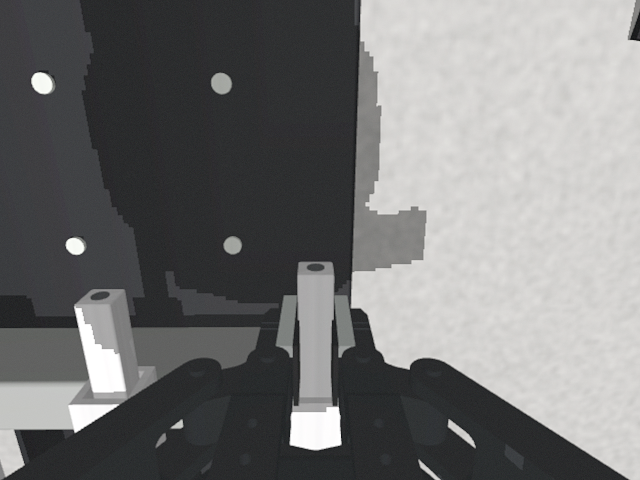

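```bash
python3 -m handwheel '[[1,-0.015,0,0,0],[1,-0.04,0.0005,0,0],[1,-0.07,0.001,0,0],[1,-0.1,0.0015,0,0],[1,-0.12,0.002,0,0]]'; python3 -m handwheel '[[1,-0.002,0,0,0],[1,-0.002,0,0,0]]'
python3 - <<'E'
from h import *
o=obs();cam("wrist","w11")
E
```

```text
time: 15.7
ee_pos: [0.5206, 0.052, 0.0439]
tcp_rot: [179.4, -0.6, 89.2]
wrist_force: [0.1, -0.3, 0.3]
opening: 0.0104
time: 15.9
ee_pos: [0.5187, 0.052, 0.0441]
tcp_rot: [179.4, -0.6, 89.2]
wrist_force: [0.2, -0.7, -0.9]
opening: 0.011
t 15.9 pos [0.5187 0.052  0.0441] rot [179.36  -0.58  89.21] F [ 0.2 -0.7 -0.9] T [-0.05  0.08 -0.  ] open 0.011
```

View pics/w11.png

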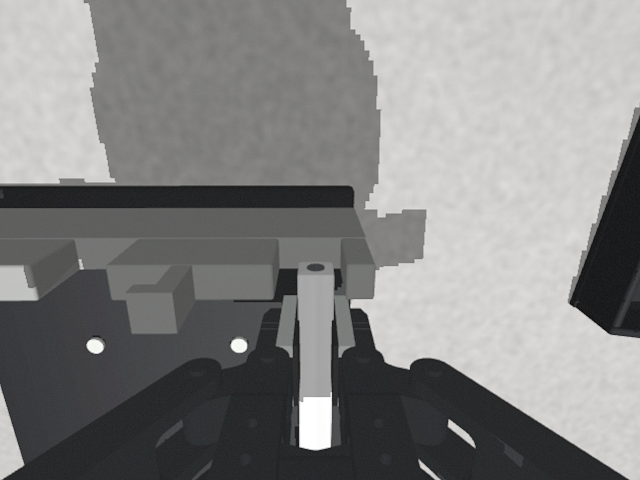

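```bash
python3 -m handwheel '[[0.6,0,0,0,0],[0.6,0,0,0,0],[0.6,0,0,0.002,0],[0.6,0.03,0,0.002,0],[0.6,0.07,-0.001,0.002,0]]'; python3 -m handwheel '[[0.6,0.04,0,0,0],[0.6,0.045,-0.0005,0,0],[0.6,0.045,-0.0005,0,0]]'
python3 - <<'E'
from h import *
o=obs();cam("wrist","w12")
E
```

```text
time: 16.45
ee_pos: [0.5898, 0.0511, 0.0467]
tcp_rot: [179.3, -0.6, 89.2]
wrist_force: [1.1, 0.8, 0.3]
opening: 0.0343
time: 16.75
ee_pos: [0.6353, 0.0505, 0.0456]
tcp_rot: [179.4, -0.6, 89.2]
wrist_force: [-1.1, 0.2, -0.1]
opening: 0.0341
t 16.75 pos [0.6353 0.0505 0.0456] rot [179.41  -0.57  89.21] F [-1.1  0.2 -0.1] T [ 0.03  0.09 -0.03] open 0.0341
```

View pics/w12.png

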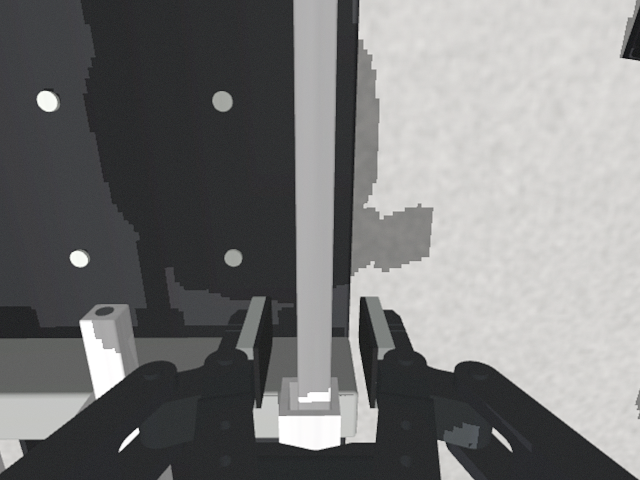

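```bash
python3 -m handwheel '[[1,0,0,-0.002,0],[1,0,0,-0.002,0],[1,0,0,-0.002,0],[1,0,0,-0.002,0]]' 60; python3 -m handwheel '[[1,-0.015,0,0,0],[1,-0.04,0.0005,0,0],[1,-0.07,0.001,0,0],[1,-0.1,0.0015,0,0],[1,-0.116,0.002,0,0]]';python3 -m handwheel '[[1,0,0,0,0],[0.6,0,0,0,0],[0.6,0,0,0,0],[0.6,0,0,0,0],[0.6,0,0,0,0]]'
python3 - <<'E'
from h import *
o=obs();cam("wrist","w13");cam("scene","s13")
E
```

```text
time: 17.2
ee_pos: [0.6339, 0.0504, 0.0442]
tcp_rot: [179.4, -0.6, 89.2]
wrist_force: [-1.1, -1.9, -1.9]
opening: 0.0106
time: 17.7
ee_pos: [0.5159, 0.0524, 0.0442]
tcp_rot: [179.4, -0.6, 89.2]
wrist_force: [0.3, -0.3, -1.5]
opening: 0.0107
time: 18.2
ee_pos: [0.5164, 0.0525, 0.0441]
tcp_rot: [179.4, -0.6, 89.2]
wrist_force: [-0.6, -0.4, 0.2]
opening: 0.0343
t 18.2 pos [0.5164 0.0525 0.0441] rot [179.44  -0.57  89.22] F [-0.6 -0.4  0.2] T [-0.01  0.01  0.01] open 0.0343
```

View pics/w13.png

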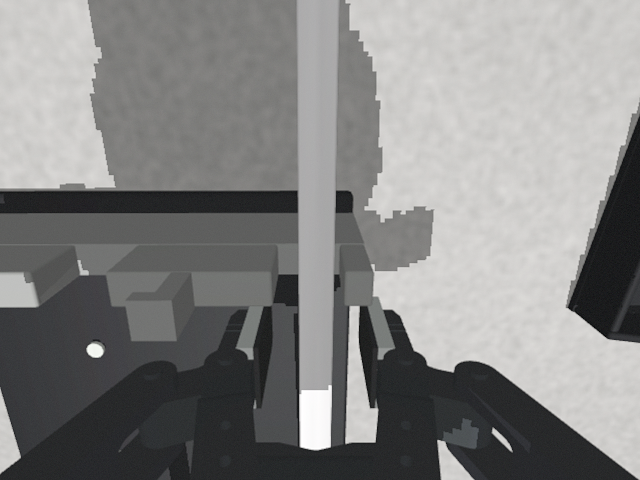

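View pics/s13.png

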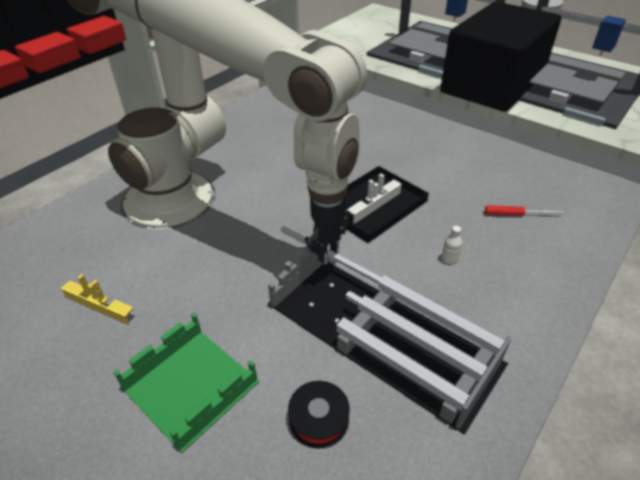

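```bash
python3 -m handwheel '[[0.6,0.02,0,0,0],[0.6,0.032,0,0,0],[0.6,0.032,0,0,0],[1,0.032,0,0,0],[1,0.032,0,0,0]]' 70; python3 -m handwheel '[[1,0,0,0,0],[1,0,0,0,0],[1,-0.012,0,0,0],[1,-0.033,0.0005,0,0],[1,-0.033,0.0005,0,0]]'
python3 - <<'E'
from h import *
o=obs();cam("scene","s14"); c=cam("top","t14")
E
python3 - <<'E'
import cv2
a=cv2.imread("pics/s14.png")[200:440,230:520]
cv2.imwrite("pics/s14z.png",cv2.resize(a,None,fx=2.5,fy=2.5,interpolation=cv2.INTER_CUBIC))
E
```

```text
time: 18.8
ee_pos: [0.5476, 0.0524, 0.0439]
tcp_rot: [179.5, -0.6, 89.2]
wrist_force: [0.3, -1.7, -0.2]
opening: 0.0102
time: 19.3
ee_pos: [0.512, 0.053, 0.0437]
tcp_rot: [179.6, -0.6, 89.2]
wrist_force: [0.8, 0.5, -1.5]
opening: 0.0106
t 19.3 pos [0.512  0.053  0.0437] rot [179.6   -0.56  89.23] F [ 0.8  0.5 -1.5] T [ 0.03 -0.08 -0.02] open 0.0106
```

View pics/s14z.png

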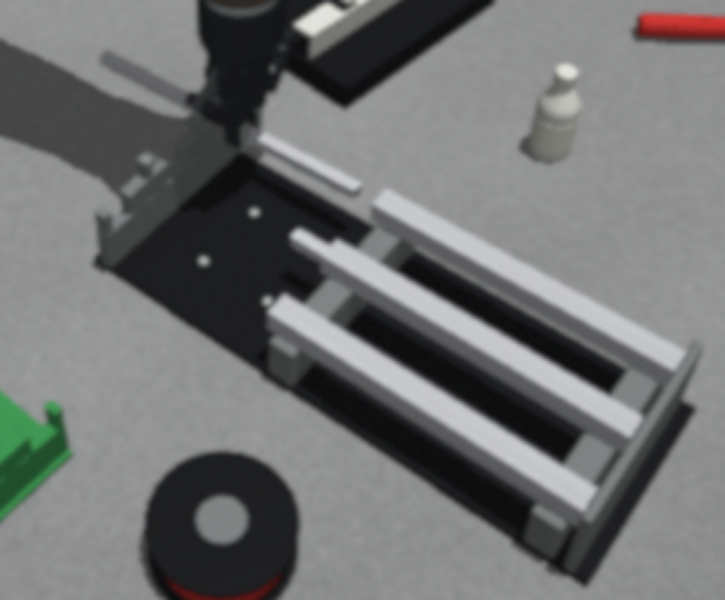

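```bash
python3 -m handwheel '[[1,0,0,0.015,0],[1,0,0,0.04,0],[1,0,0,0.08,0],[1,0,0,0.12,0],[1,0,0,0.165,0]]' 70; python3 -m handwheel '[[1,0,-0.03,0.045,0],[1,0,-0.075,0.06,0],[1,0,-0.12,0.06,0],[1,0,-0.165,0.06,-1],[1,0,-0.2,0.06,-2]]';python3 -m handwheel '[[1,0,-0.045,0,0],[1,0,-0.09,0,0],[1,0,-0.13,0,0],[1,0,-0.16,0,0],[1,0,-0.16,0,0]]'
python3 - <<'E'
from h import *
o=obs();cam("wrist","w15"); c=cam("top","t15"); cam("scene","s15"); print(o["q"].round(1))
E
```

```text
time: 19.9
ee_pos: [0.5141, 0.053, 0.2114]
tcp_rot: [179.5, -0.6, 89.2]
wrist_force: [0.8, 0.9, -0.7]
opening: 0.0101
time: 20.4
ee_pos: [0.514, -0.1494, 0.2728]
tcp_rot: [179.4, -0.5, 87.1]
wrist_force: [-0.1, 0.5, -1.6]
opening: 0.01
time: 20.9
ee_pos: [0.5137, -0.313, 0.2727]
tcp_rot: [179.4, -0.5, 86.9]
wrist_force: [0.4, 0.6, -2.0]
opening: 0.0106
t 20.9 pos [ 0.5137 -0.313   0.2727] rot [179.39  -0.52  86.94] F [ 0.4  0.6 -2. ] T [0.01 0.01 0.03] open 0.0106
[-31.7  13.3  24.2 100.6   0.7 -28.6]
```

View pics/w15.png

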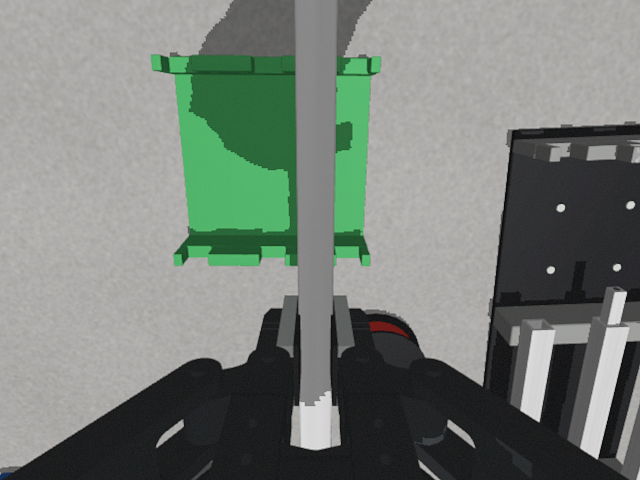

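View pics/s15.png

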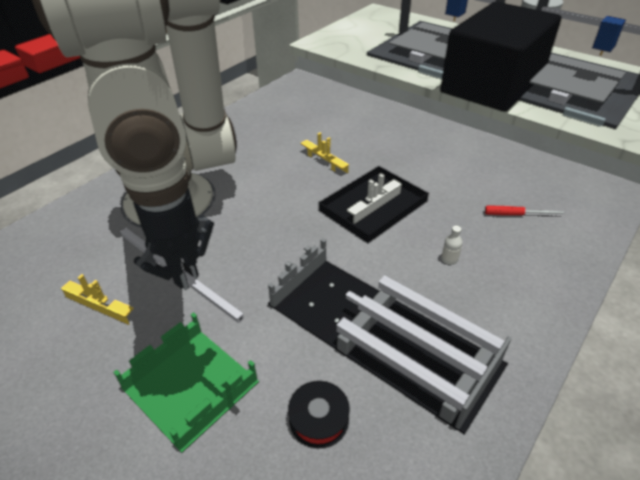

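Run:
```python
from h import *
c=cam("wrist")
a=c["color"][40:280,140:400]; cv2.imwrite("pics/w15z.png",cv2.resize(a,None,fx=2.5,fy=2.5,interpolation=cv2.INTER_CUBIC))
H=hsv(c); g=((H[...,0]>45)&(H[...,0]<85)&(H[...,1]>100)).astype(np.uint8)
np.savez("w15c.npz",**{k:c[k] for k in("K","R","origin")})
```

```text
(no output)
```

View pics/w15z.png

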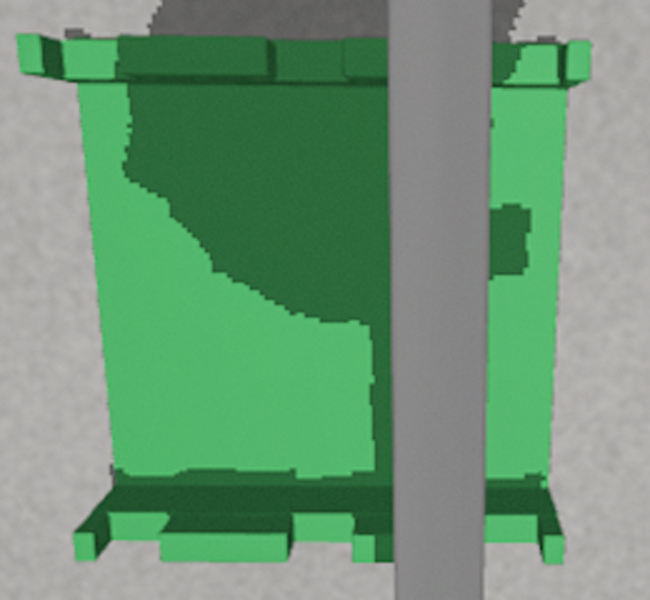

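Run:
```python
from h import *
c=dict(np.load("w15c.npz"))
def p(u,v,z=.062): return ray(c,(u/2.5+140,v/2.5+40),z)[0,:2]*1000
A=p(75,560);B=p(563,563);C=p(17,35);D=p(590,40)
A2=p(75,535);B2=p(563,536)
for n in "A B C D A2 B2".split(): print(n,eval(n).round(1))
print("width",np.linalg.norm(A-B),np.linalg.norm(C-D),"len",np.linalg.norm(A-C),np.linalg.norm(B-D))
ctr=(A+B+C+D)/4; v=(A+B-C-D)/2; yaw=np.degrees(np.arctan2(v[1],v[0])); w=(A+C-B-D)/2
print("ctr",ctr,"yaw",yaw,"yaw2",np.degrees(np.arctan2(w[0],-w[1])), w, np.degrees(np.arctan2(B[0]-A[0],A[1]-B[1])))
# mid tooth left edge of +x rest, and base corners z=6
print("midtooth",p(160,560),p(288,560), "notch should be y=-60..-12 etc")
```

```text
A [ 574.  -446.2]
B [ 585.2 -263.7]
C [ 394.4 -434.6]
D [ 404.8 -253.2]
A2 [ 564.  -444.5]
B2 [ 574.3 -263.6]
width 182.86221153672636 181.72322614740628 len 179.9942017346503 180.68302536719423
ctr [ 489.60905671 -349.41483792] yaw -3.5081960375462233 yaw2 -3.4104001573093647 [ -10.84413142 -181.96956027] 176.48138078187515
midtooth [ 575.73165133 -414.53435512] [ 578.34893363 -366.75472257] notch should be y=-60..-12 etc
```

```bash
python3 -m handwheel '[[1,0,-0.03,0,0],[1,-0.002,-0.07,-0.02,-0.4],[1,-0.004,-0.1,-0.06,-0.4],[1,-0.0045,-0.11,-0.1,-0.4],[1,-0.0045,-0.11,-0.13,-0.4]]' 70; python3 -m handwheel '[[1,0,0,-0.02,0],[1,0,0,-0.03,0],[1,0,0,-0.03,0]]'
python3 - <<'E'
from h import *
o=obs();cam("wrist","w16"); cam("scene","s16")
E
```

```text
time: 21.6
ee_pos: [0.5093, -0.4189, 0.1409]
tcp_rot: [179.4, -0.6, 86.8]
wrist_force: [-0.4, 0.1, -1.7]
opening: 0.0107
time: 21.9
ee_pos: [0.5093, -0.4176, 0.1102]
tcp_rot: [179.5, -0.7, 86.8]
wrist_force: [-0.1, -0.3, -2.0]
opening: 0.0104
t 21.9 pos [ 0.5093 -0.4176  0.1102] rot [179.49  -0.66  86.83] F [-0.1 -0.3 -2. ] T [ 0.   -0.08  0.01] open 0.0104
```

View pics/w16.png

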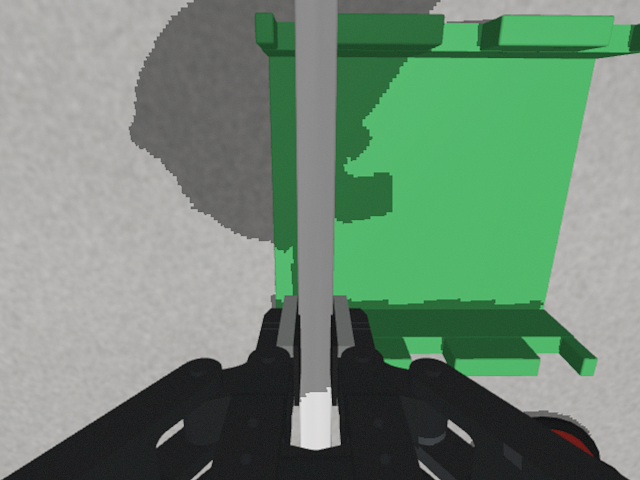

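View pics/s16.png

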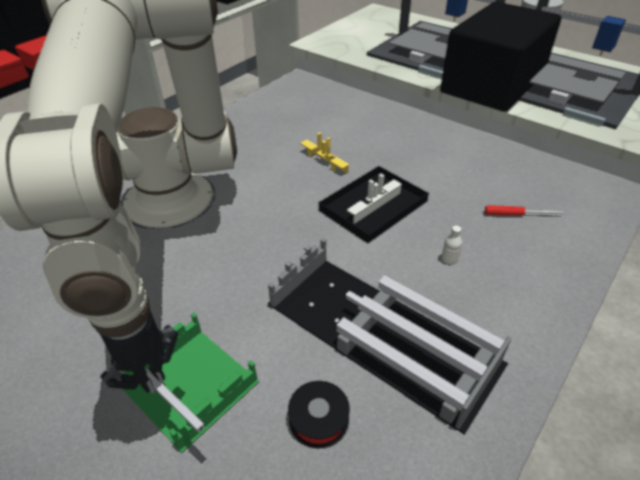

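Run:
```python
from h import *
c=cam("wrist"); o=obs()
zr=o["ee_pos"][2]+.013+.006-.003
for uv,z in [((297,30),zr),((336,30),zr),((275,14),.062),((338,14),.062),((443,14),.062),((443,48),.062),((257,14),.062),((498,15),.062),((613,15),.062)]: print(uv,(ray(c,uv,z)[0,:2]*1000).round(1))
a=c["color"][0:110,220:640]; cv2.imwrite("pics/w16z.png",cv2.resize(a,None,fx=1.9,fy=1.9,interpolation=cv2.INTER_CUBIC))
```

```text
t 22.05 pos [ 0.5101 -0.4189  0.113 ] rot [179.29  -0.51  86.8 ] F [-0.3  0.8 -0.9] T [-0.05 -0.04  0.01] open 0.0106
(297, 30) [ 411.1 -418.3]
(336, 30) [ 411.7 -407.6]
(275, 14) [ 395.2 -428.6]
(338, 14) [ 396.6 -402.3]
(443, 14) [ 399.  -358.2]
(443, 48) [ 412.1 -357.6]
(257, 14) [ 394.8 -436.1]
(498, 15) [ 400.7 -335. ]
(613, 15) [ 403.3 -286.3]
```

View pics/w16z.png

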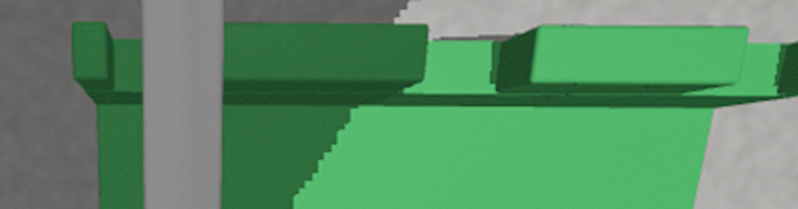

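```bash
python3 -m handwheel '[[1,-0.001,-0.004,0,-0.3],[1,-0.001,-0.004,-0.02,-0.3],[1,-0.001,-0.004,-0.04,-0.3],[1,-0.001,-0.004,-0.06,-0.3],[1,-0.001,-0.004,-0.066,-0.3]]' 70
python3 - <<'E'
from h import *
o=obs();cam("wrist","w17");
E
```

```text
time: 22.55
ee_pos: [0.5087, -0.4227, 0.0457]
tcp_rot: [179.4, -0.6, 86.5]
wrist_force: [-0.3, 0.4, -2.5]
opening: 0.0105
t 22.55 pos [ 0.5087 -0.4227  0.0457] rot [179.37  -0.56  86.48] F [-0.3  0.4 -2.5] T [-0.05  0.02 -0.03] open 0.0105
```

View pics/w17.png

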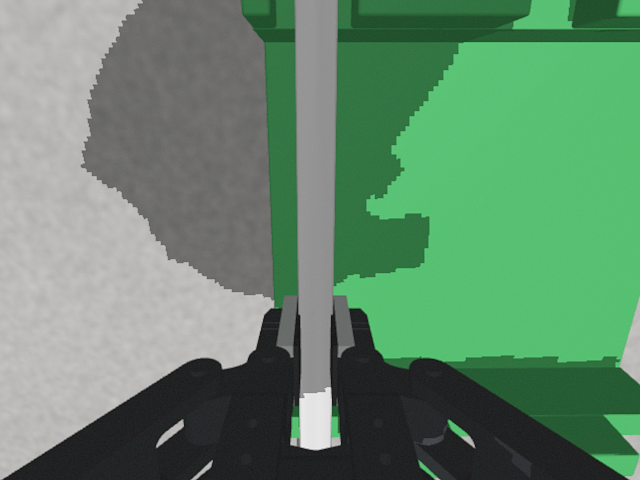

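Rod is centred between the notch sides (275–355, rod 296–337). Lower to contact.

```bash
python3 -m handwheel '[[1,0,0,-0.004,0],[1,0,0,-0.007,0],[1,0,0,-0.009,0],[1,0,0,-0.009,0]]'; python3 -m handwheel '[[1,0,0,-0.002,0],[1,0,0,-0.002,0]]'
```

```text
time: 23.0
ee_pos: [0.5088, -0.4228, 0.037]
tcp_rot: [179.4, -0.5, 86.5]
wrist_force: [0.4, 0.2, -2.2]
opening: 0.0107
time: 23.2
ee_pos: [0.509, -0.423, 0.0354]
tcp_rot: [179.3, -0.5, 86.5]
wrist_force: [0.5, 0.6, 1.8]
opening: 0.0104
```

```bash
python3 -m handwheel '[[1,0,0,-0.001,0],[1,0,0,-0.002,0]]'; python3 -m handwheel '[[0.85,0,0,0,0],[0.7,0,0,0,0],[0.6,0,0,0,0],[0.6,0,0,0,0]]';  python3 -m handwheel '[[0.6,0,0,0.02,0],[0.6,0,0,0.06,0],[0.6,0,0,0.1,0],[0.6,0,0,0.14,0],[0.6,0,0,0.18,0]]'
python3 - <<'E'
from h import *
o=obs();cam("wrist","w18"); cam("scene","s18");
E
```

```text
time: 23.4
ee_pos: [0.5091, -0.4231, 0.0339]
tcp_rot: [179.3, -0.5, 86.5]
wrist_force: [0.4, -0.7, 3.5]
opening: 0.0106
time: 23.8
ee_pos: [0.5091, -0.4231, 0.0338]
tcp_rot: [179.3, -0.5, 86.5]
wrist_force: [0.3, -0.5, -0.3]
opening: 0.0339
time: 24.3
ee_pos: [0.5089, -0.4229, 0.2155]
tcp_rot: [179.3, -0.5, 86.5]
wrist_force: [1.0, -1.2, 0.2]
opening: 0.0343
t 24.3 pos [ 0.5089 -0.4229  0.2155] rot [179.29  -0.49  86.48] F [ 1.  -1.2  0.2] T [-0.08 -0.03  0.11] open 0.0343
```

View pics/w18.png

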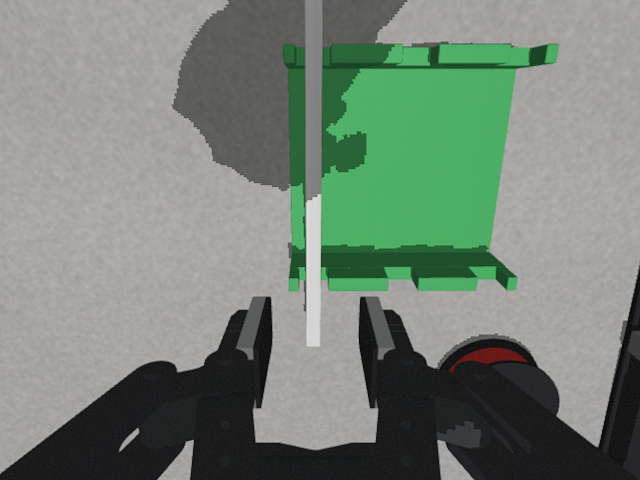

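View pics/s18.png

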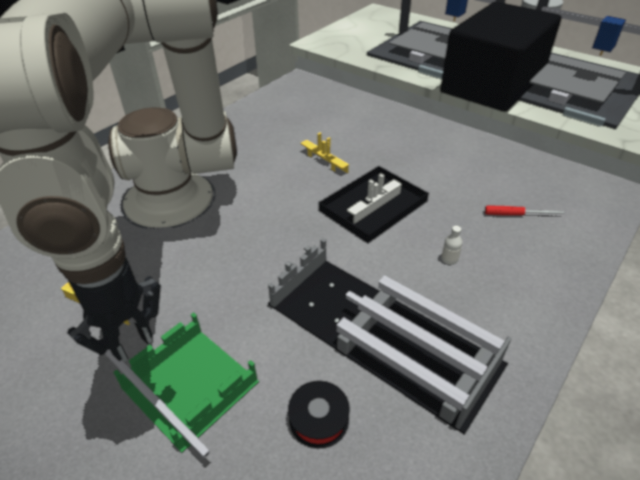

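```bash
python3 - <<'E'
from h import *
c=cam("wrist")
print((ray(c,(307,346),.052)[0]*1000).round(1),(ray(c,(320,346),.052)[0]*1000).round(1))
E
python3 -m handwheel '[[0.3,0.01,0.03,0.02,0.5],[0.2,0.025,0.075,0.03,1],[0,0.04,0.12,0.03,1.6],[0,0.056,0.165,0.03,2.2],[0,0.072,0.21,0.03,2.6]]'; python3 -m handwheel '[[0,0.016,0.045,0,0],[0,0.03,0.09,-0.01,0],[0,0.045,0.135,-0.03,0],[0,0.06,0.175,-0.06,0],[0,0.064,0.19,-0.1,0]]';  python3 -m handwheel '[[0,0,0,-0.005,0],[0,0,0,-0.005,0]]'
python3 - <<'E'
from h import *
o=obs();cam("wrist","w19")
E
```

```text
[ 639.7 -438.8   52. ] [ 640.4 -427.2   52. ]
time: 24.95
ee_pos: [0.5821, -0.2121, 0.246]
tcp_rot: [179.1, -0.3, 89.1]
wrist_force: [1.3, -0.7, 0.2]
opening: 0.0853
time: 25.45
ee_pos: [0.6474, -0.0186, 0.1453]
tcp_rot: [179.0, -0.4, 89.2]
wrist_force: [0.5, -0.4, -0.1]
opening: 0.0848
time: 25.65
ee_pos: [0.6462, -0.0183, 0.1383]
tcp_rot: [179.2, -0.4, 89.3]
wrist_force: [0.2, -0.6, 0.2]
opening: 0.0854
t 25.65 pos [ 0.6462 -0.0183  0.1383] rot [179.21  -0.36  89.32] F [ 0.2 -0.6  0.2] T [ 0.   -0.02 -0.05] open 0.0854
```

View pics/w19.png

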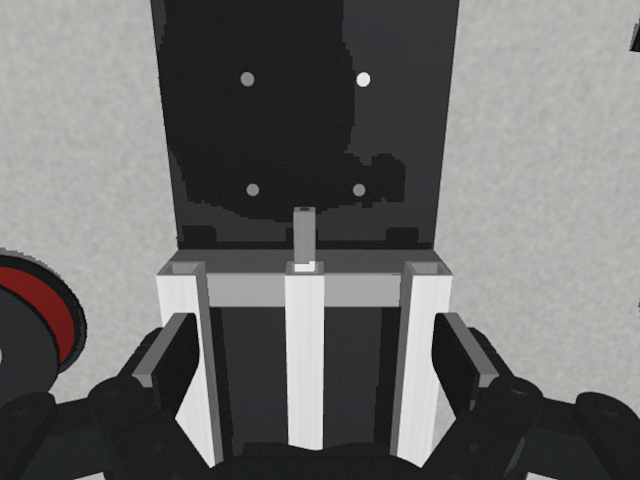

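```bash
python3 -m handwheel '[[0,-0.001,-0.004,-0.02,0],[0,-0.001,-0.004,-0.05,0],[0,-0.001,-0.004,-0.08,0],[0,-0.001,-0.004,-0.095,0],[0,-0.001,-0.004,-0.095,0]]' 70; python3 -m handwheel '[[0.3,0,0,0,0]]'
python3 - <<'E'
from h import *
o=obs();cam("wrist","w20")
E
```

```text
time: 26.2
ee_pos: [0.6454, -0.0242, 0.045]
tcp_rot: [179.1, -0.3, 89.2]
wrist_force: [-1.0, 0.8, -0.6]
opening: 0.0853
time: 26.3
ee_pos: [0.6463, -0.0249, 0.0471]
tcp_rot: [179.0, -0.3, 89.1]
wrist_force: [-0.3, 0.7, 0.6]
opening: 0.0729
t 26.3 pos [ 0.6463 -0.0249  0.0471] rot [178.98  -0.34  89.12] F [-0.3  0.7  0.6] T [-0.05 -0.03 -0.01] open 0.0729
```

View pics/w20.png

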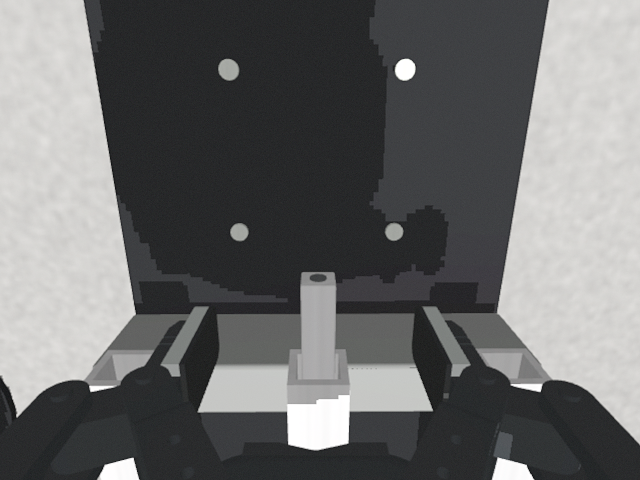

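```bash
python3 -m handwheel '[[0.6,-0.002,0.001,-0.003,0],[0.9,-0.002,0.001,-0.003,0],[1,-0.002,0.001,-0.003,0],[1,-0.002,0.001,-0.003,0],[1,-0.002,0.001,-0.003,0]]' 70; python3 -m handwheel '[[1,0,0,0,0],[1,-0.01,0,0,0],[1,-0.04,0.0005,0,0],[1,-0.07,0.001,0,0],[1,-0.1,0.0015,0,0]]';python3 -m handwheel '[[1,-0.02,0,0,0],[1,-0.023,0,0,0],[1,-0.023,0,0,0]]'
python3 - <<'E'
from h import *
o=obs();cam("wrist","w21")
E
```

```text
time: 26.85
ee_pos: [0.6447, -0.0238, 0.0451]
tcp_rot: [178.9, -0.3, 89.1]
wrist_force: [-2.2, -0.4, 4.6]
opening: 0.0103
time: 27.35
ee_pos: [0.5431, -0.0223, 0.0447]
tcp_rot: [178.9, -0.3, 89.1]
wrist_force: [0.1, 0.6, 0.9]
opening: 0.0106
time: 27.65
ee_pos: [0.5198, -0.0223, 0.0449]
tcp_rot: [178.9, -0.3, 89.1]
wrist_force: [-0.1, -0.1, -0.2]
opening: 0.0108
t 27.65 pos [ 0.5198 -0.0223  0.0449] rot [178.88  -0.33  89.13] F [-0.1 -0.1 -0.2] T [-0.01  0.11 -0.02] open 0.0108
```

View pics/w21.png

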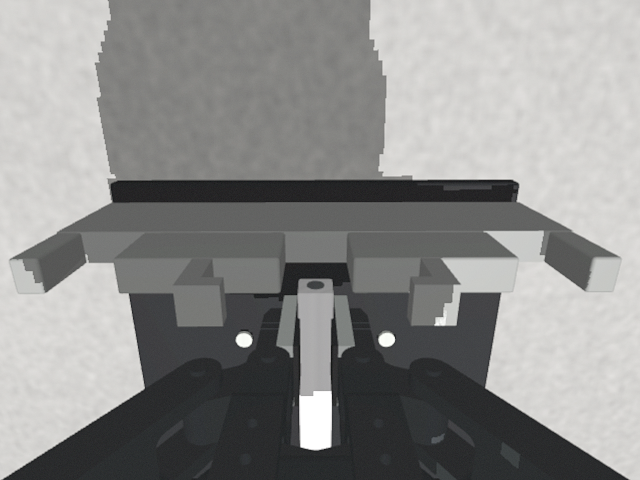

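```bash
python3 -m handwheel '[[0.6,0,0,0,0],[0.6,0,0,0,0],[0.6,0,0,0.001,0],[0.6,0.03,-0.0005,0.001,0],[0.6,0.07,-0.001,0.001,0]]'; python3 -m handwheel '[[0.6,0.04,-0.0005,0,0],[0.6,0.05,-0.001,-0.001,0],[0.6,0.05,-0.001,-0.001,0]]';python3 -m handwheel '[[1,0,0,0,0],[1,0,0,0,0],[1,0,0,0,0],[1,0,0,0,0]]'
python3 - <<'E'
from h import *
o=obs();cam("wrist","w22")
E
```

```text
time: 28.2
ee_pos: [0.5909, -0.0233, 0.0463]
tcp_rot: [178.9, -0.3, 89.1]
wrist_force: [0.5, -0.8, 1.0]
opening: 0.0337
time: 28.5
ee_pos: [0.6416, -0.0243, 0.044]
tcp_rot: [179.0, -0.3, 89.1]
wrist_force: [-0.3, -0.2, -0.9]
opening: 0.0342
time: 28.9
ee_pos: [0.641, -0.0243, 0.0442]
tcp_rot: [179.0, -0.3, 89.1]
wrist_force: [-0.6, 0.5, -1.3]
opening: 0.0107
t 28.9 pos [ 0.641  -0.0243  0.0442] rot [178.95  -0.33  89.13] F [-0.6  0.5 -1.3] T [0.02 0.16 0.  ] open 0.0107
```

View pics/w22.png

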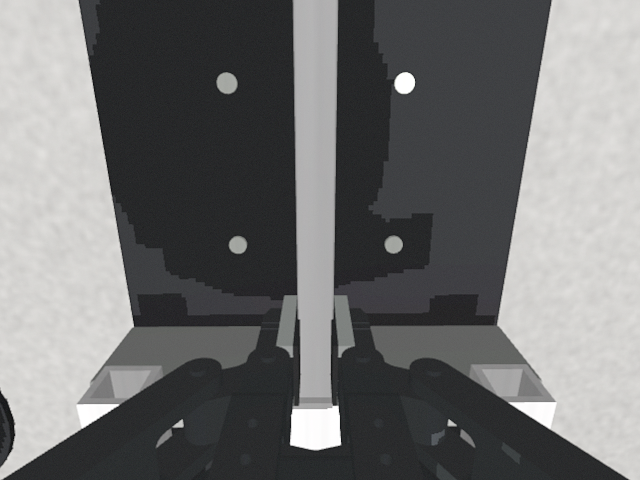

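```bash
python3 -m handwheel '[[1,-0.015,0,0,0],[1,-0.04,0.0005,0,0],[1,-0.07,0.001,0,0],[1,-0.1,0.0015,0,0],[1,-0.12,0.002,0,0]]';python3 -m handwheel '[[1,0,0,0,0],[0.6,0,0,0,0],[0.6,0,0,0,0],[0.6,0,0,0,0]]';python3 -m handwheel '[[0.6,0.02,0,0,0],[0.6,0.035,-0.0005,0,0],[0.6,0.035,-0.0005,0,0],[1,0.035,-0.0005,0,0],[1,0.035,-0.0005,0,0]]' 70; python3 -m handwheel '[[1,0,0,0,0],[1,0,0,0,0],[1,-0.012,0,0,0],[1,-0.036,0.0005,0,0],[1,-0.036,0.0005,0,0]]'
python3 - <<'E'
from h import *
o=obs();cam("wrist","w23");c=cam("scene","s23")
a=c["color"][200:440,230:520]
cv2.imwrite("pics/s23z.png",cv2.resize(a,None,fx=2.5,fy=2.5,interpolation=cv2.INTER_CUBIC))
E
```

```text
time: 29.45
ee_pos: [0.5191, -0.0223, 0.0442]
tcp_rot: [179.0, -0.3, 89.1]
wrist_force: [0.8, -0.3, -1.4]
opening: 0.0105
time: 29.85
ee_pos: [0.52, -0.0223, 0.0443]
tcp_rot: [178.9, -0.3, 89.1]
wrist_force: [0.4, -0.4, 0.7]
opening: 0.0344
time: 30.35
ee_pos: [0.5546, -0.0228, 0.0442]
tcp_rot: [179.0, -0.3, 89.1]
wrist_force: [0.6, 0.4, -1.3]
opening: 0.0101
time: 30.85
ee_pos: [0.5158, -0.0222, 0.0439]
tcp_rot: [179.1, -0.3, 89.1]
wrist_force: [-0.1, 0.1, -0.9]
opening: 0.0104
t 30.85 pos [ 0.5158 -0.0222  0.0439] rot [179.09  -0.34  89.13] F [-0.1  0.1 -0.9] T [ 0.02 -0.11 -0.  ] open 0.0104
```

View pics/s23z.png

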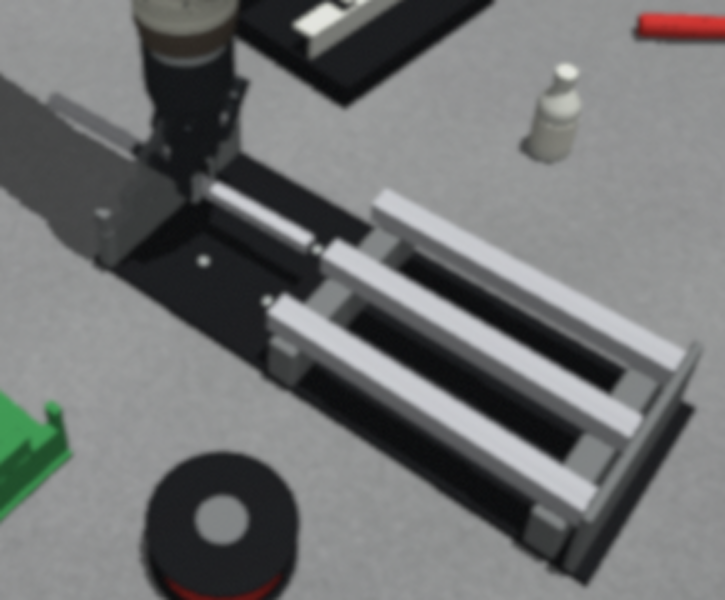

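```bash
python3 -m handwheel '[[1,0,0,0.015,0],[1,0,0,0.04,0],[1,0,0,0.08,0],[1,0,0,0.12,0],[1,0,0,0.165,0]]' 70; python3 -m handwheel '[[1,0,-0.03,0.045,0],[1,0,-0.075,0.06,0],[1,0,-0.12,0.06,0],[1,0,-0.165,0.06,-1],[1,0,-0.2,0.06,-2.6]]';python3 -m handwheel '[[1,0,-0.03,0,0],[1,0,-0.05,0,0],[1,0,-0.05,0,0]]'
python3 - <<'E'
from h import *
o=obs();c=cam("wrist","w24"); 
np.savez("w24c.npz",**{k:c[k] for k in("K","R","origin")})
a=c["color"][20:300,20:420]; cv2.imwrite("pics/w24z.png",cv2.resize(a,None,fx=2,fy=2,interpolation=cv2.INTER_CUBIC))
E
```

```text
time: 31.45
ee_pos: [0.518, -0.0223, 0.2118]
tcp_rot: [178.9, -0.3, 89.1]
wrist_force: [0.9, -0.3, -0.7]
opening: 0.0102
time: 31.95
ee_pos: [0.518, -0.2248, 0.2731]
tcp_rot: [178.8, -0.3, 86.4]
wrist_force: [0.6, 0.2, -1.3]
opening: 0.0102
time: 32.25
ee_pos: [0.5179, -0.2772, 0.2734]
tcp_rot: [178.8, -0.3, 86.3]
wrist_force: [0.5, 1.0, -1.2]
opening: 0.0103
t 32.25 pos [ 0.5179 -0.2772  0.2734] rot [178.84  -0.27  86.28] F [ 0.5  1.  -1.2] T [ 0.   -0.03  0.01] open 0.0103
```

View pics/w24.png

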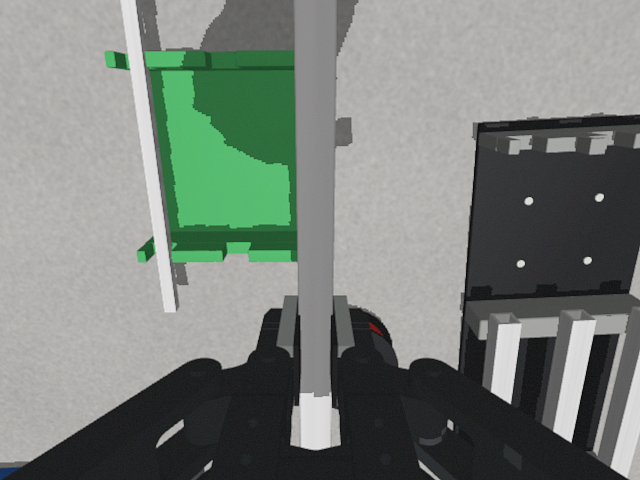

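View pics/w24z.png

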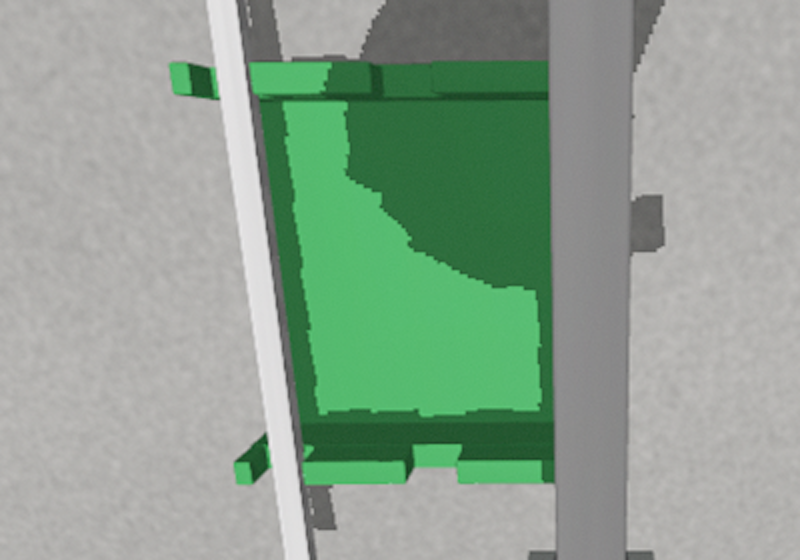

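Run:
```python
from h import *
c=dict(np.load("w24c.npz"))
def p(u,v,z=.062): return (ray(c,(u/2+20,v/2+20),z)[0,:2]*1000).round(1)
print("A",p(236,484),"C",p(170,62),"notch0",p(407,484),p(458,484),"far notch0",p(372,63),p(432,65))
M=np.array([489.6,-349.4]);a=np.radians(-3.5)
def w(x,y): return (M+[x*np.cos(a)-y*np.sin(a),x*np.sin(a)+y*np.cos(a)]).round(1)
print("exp",w(91,-92),w(-91,-92),w(91,-12),w(91,12),w(-91,-12),w(-91,12))
print("rod end",ray(c,(163,311),.052)[0]*1e3, ray(c,(176,311),.052)[0]*1e3)
print("held rod rear at z",)
```

```text
A [ 574.  -446.1] C [ 393.9 -434.1] notch0 [ 579.4 -366.3] [ 581.  -342.5] far notch0 [ 399.4 -354.8] [ 401.6 -331.3]
exp [ 574.8 -446.8] [ 393.2 -435.7] [ 579.7 -366.9] [ 581.2 -343. ] [ 398.  -355.8] [ 399.5 -331.9]
rod end [ 632.5374341  -437.20834128   52.        ] [ 633.42848485 -424.1708638    52.        ]
held rod rear at z
```

```bash
python3 -m handwheel '[[1,0.0035,-0.002,-0.03,0.2],[1,0.0035,-0.002,-0.07,0.2],[1,0.0035,-0.002,-0.11,0.2],[1,0.0035,-0.002,-0.15,0.2],[1,0.0035,-0.002,-0.165,0.2]]' 70; python3 -m handwheel '[[1,0,0,0,0],[1,0,0,0,0]]'
python3 - <<'E'
from h import *
o=obs();cam("wrist","w25")
E
```

```text
time: 32.8
ee_pos: [0.5202, -0.276, 0.1051]
tcp_rot: [179.1, -0.4, 86.6]
wrist_force: [-0.4, -0.1, -1.1]
opening: 0.0102
time: 33.0
ee_pos: [0.5208, -0.2757, 0.1067]
tcp_rot: [179.0, -0.4, 86.6]
wrist_force: [-0.4, -0.9, -1.1]
opening: 0.0102
t 33.0 pos [ 0.5208 -0.2757  0.1067] rot [179.02  -0.4   86.63] F [-0.4 -0.9 -1.1] T [ 0.   -0.01 -0.04] open 0.0102
```

View pics/w25.png

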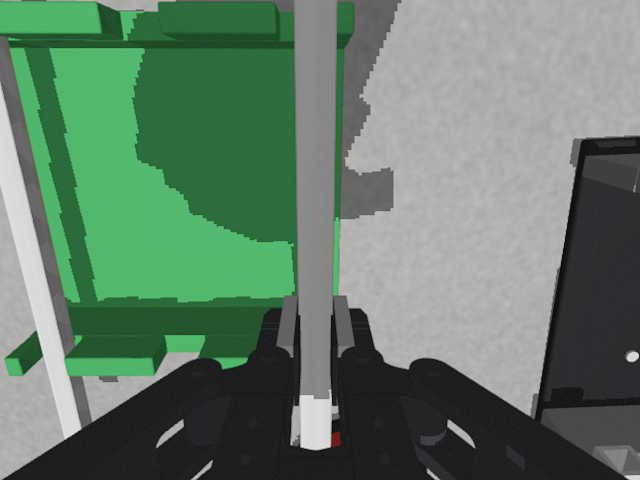

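```bash
python3 -m handwheel '[[1,0.0005,-0.0035,0,-0.1],[1,0.0005,-0.0035,-0.02,-0.1],[1,0.0005,-0.0035,-0.04,-0.1],[1,0.0005,-0.0035,-0.055,-0.1],[1,0.0005,-0.0035,-0.061,-0.1]]' 70
python3 - <<'E'
from h import *
o=obs();cam("wrist","w26")
E
```

```text
time: 33.55
ee_pos: [0.5215, -0.2797, 0.0458]
tcp_rot: [179.0, -0.4, 86.5]
wrist_force: [-0.5, -0.5, -1.1]
opening: 0.0103
t 33.55 pos [ 0.5215 -0.2797  0.0458] rot [178.97  -0.38  86.5 ] F [-0.5 -0.5 -1.1] T [ 0.03 -0.02  0.05] open 0.0103
```

View pics/w26.png

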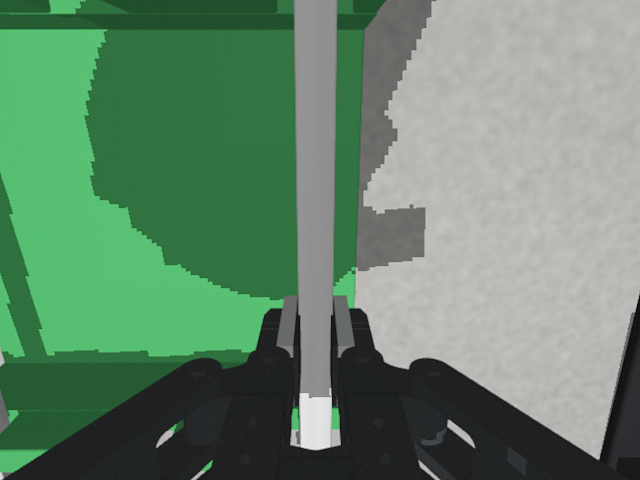

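```bash
python3 -m handwheel '[[1,0,0,-0.004,0],[1,0,0,-0.007,0],[1,0,0,-0.009,0],[1,0,0,-0.01,0]]'; python3 -m handwheel '[[1,0,0,-0.001,0],[1,0,0,-0.002,0]]'
```

```text
time: 34.0
ee_pos: [0.5216, -0.2797, 0.0357]
tcp_rot: [179.0, -0.4, 86.5]
wrist_force: [-0.4, 0.5, 1.3]
opening: 0.0105
time: 34.2
ee_pos: [0.5218, -0.2798, 0.0342]
tcp_rot: [178.9, -0.4, 86.5]
wrist_force: [-1.3, -0.3, 2.5]
opening: 0.0099
```

```bash
python3 -m handwheel '[[0.85,0,0,0,0],[0.7,0,0,0,0],[0.6,0,0,0,0],[0.6,0,0,0,0]]';  python3 -m handwheel '[[0.6,0,0,0.02,0],[0.6,0,0,0.06,0],[0.6,0,0,0.1,0],[0.6,0.02,0,0.14,0],[0.6,0.04,-0.03,0.18,0]]'; python3 -m handwheel '[[0.6,0.02,-0.02,0.03,0],[0.6,0.02,-0.02,0.03,0]]';  python3 - <<'E'
from h import *
o=obs();c=cam("wrist","w27"); cam("scene","s27");cam("top","t27")
E
```

```text
time: 34.6
ee_pos: [0.5218, -0.2798, 0.0342]
tcp_rot: [178.9, -0.4, 86.5]
wrist_force: [-0.5, -1.0, -0.1]
opening: 0.0342
time: 35.1
ee_pos: [0.561, -0.3059, 0.2145]
tcp_rot: [178.8, -0.3, 86.6]
wrist_force: [2.2, -1.5, 0.8]
opening: 0.0341
time: 35.3
ee_pos: [0.5843, -0.3287, 0.249]
tcp_rot: [178.4, -0.1, 86.6]
wrist_force: [0.2, -0.1, -0.1]
opening: 0.0343
t 35.3 pos [ 0.5843 -0.3287  0.249 ] rot [ 1.7839e+02 -1.2000e-01  8.6600e+01] F [ 0.2 -0.1 -0.1] T [ 0.05 -0.01  0.03] open 0.0343
```

View pics/w27.png

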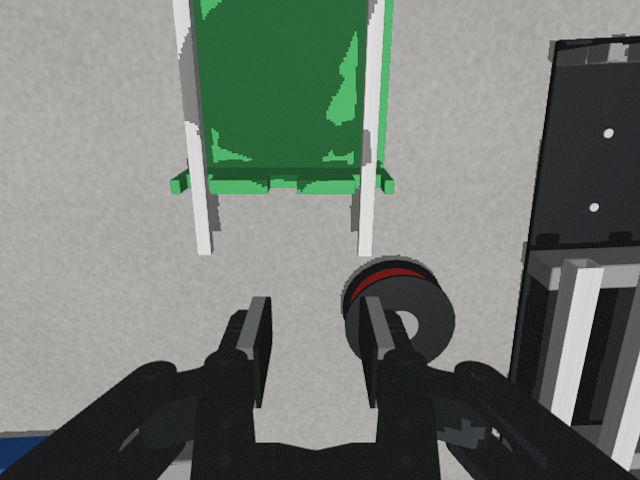

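View pics/s27.png

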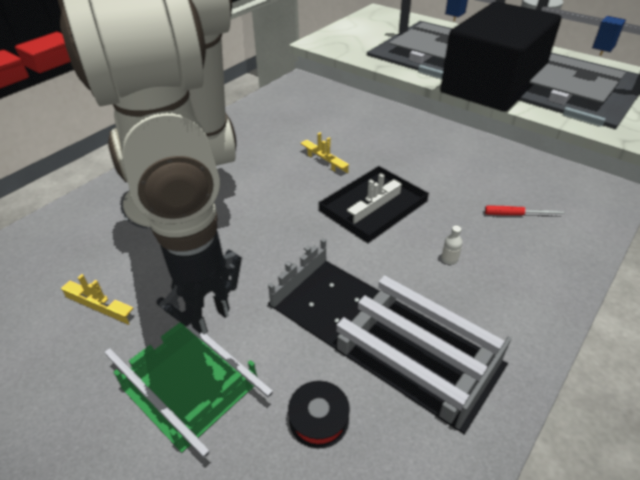

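```bash
python3 -m handwheel '[[0.3,-0.01,0.04,0.005,0],[0,-0.015,0.085,0.01,0],[0,-0.02,0.13,0.01,0],[0,-0.03,0.175,0.01,0],[0,-0.04,0.22,0.01,0]]' 30; python3 -m handwheel '[[0,-0.01,0.045,0,0],[0,-0.02,0.09,0,-1],[0,-0.03,0.135,0,-2],[0,-0.04,0.18,0,-3],[0,-0.05,0.22,0,-4]]';python3 -m handwheel '[[0,-0.01,0.045,0,0],[0,-0.015,0.09,0,0],[0,-0.02,0.135,0,-0.5],[0,-0.024,0.18,0,-1],[0,-0.024,0.19,0,-1]]'
python3 - <<'E'
from h import *
o=obs();c=cam("wrist","w28");print(o["q"].round(1))
E
```

```text
time: 35.95
ee_pos: [0.5386, -0.1036, 0.2516]
tcp_rot: [179.0, -0.4, 86.6]
wrist_force: [1.2, 0.2, -0.3]
opening: 0.085
time: 36.45
ee_pos: [0.4861, 0.1181, 0.2501]
tcp_rot: [179.1, -0.4, 82.6]
wrist_force: [-0.0, 0.2, 0.4]
opening: 0.0853
time: 36.95
ee_pos: [0.4596, 0.3111, 0.2479]
tcp_rot: [179.3, -0.3, 81.8]
wrist_force: [0.3, 0.3, 0.3]
opening: 0.0854
t 36.95 pos [0.4596 0.3111 0.2479] rot [179.3   -0.3   81.84] F [0.3 0.3 0.3] T [-0.08 -0.   -0.  ] open 0.0854
[34.2  5.3 12.3 96.3 -0.2 42.4]
```

View pics/w28.png

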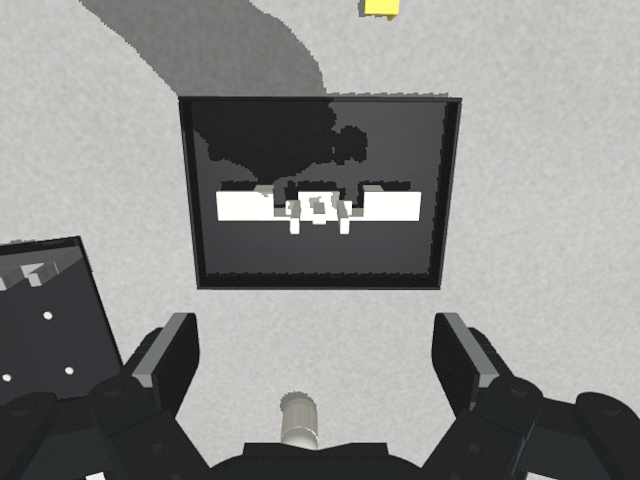

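Run:
```python
from h import *
c=cam("wrist");a=c["color"][170:250,200:440];cv2.imwrite("pics/w28z.png",cv2.resize(a,None,fx=3.3,fy=3.3,interpolation=cv2.INTER_CUBIC))
H=hsv(c);m=(H[...,2]>225)&(H[...,1]<40);m[:180]=0;m[240:]=0;m[:,:205]=0;m[:,430:]=0
for uv in [(217,192),(217,221),(419,192),(419,221)]: print(uv,(ray(c,uv,.035)[0,:2]*1000).round(1))
P=[ray(c,uv,.035)[0,:2]*1000 for uv in [(217,192),(217,221),(420,192),(420,221)]]
print("ctr",np.mean(P,0),"size",np.linalg.norm(P[0]-P[2]),np.linalg.norm(P[0]-P[1]),"yaw",np.degrees(np.arctan2(P[2][1]-P[0][1],P[2][0]-P[0][0])))
```

```text
(217, 192) [446.6 225.8]
(217, 221) [472.9 219.9]
(419, 192) [472.3 403.3]
(419, 221) [499.3 401.7]
ctr [472.8603524  313.13418228] size 180.20495541072404 26.925626205497352 yaw 81.75860072043827
```

View pics/w28z.png

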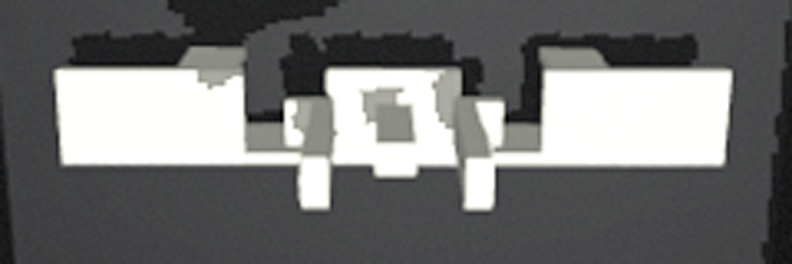

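```bash
python3 -m handwheel '[[0,0.011,0.002,-0.03,0],[0,0.011,0.002,-0.07,0],[0,0.011,0.002,-0.1,0],[0,0.011,0.002,-0.12,0],[0,0.011,0.002,-0.12,0]]' 30; python3 -m handwheel '[[0,0,0,0,0],[0,0,0,0,0]]'
python3 - <<'E'
from h import *
o=obs();c=cam("wrist","w29")
for uv in [(0,0)]: pass
E
```

```text
time: 37.55
ee_pos: [0.4699, 0.3081, 0.125]
tcp_rot: [179.5, -0.0, 81.7]
wrist_force: [-0.1, -0.4, -0.0]
opening: 0.0855
time: 37.75
ee_pos: [0.4701, 0.3074, 0.1261]
tcp_rot: [179.5, -0.1, 81.7]
wrist_force: [-0.2, 0.6, 0.5]
opening: 0.0856
t 37.75 pos [0.4701 0.3074 0.1261] rot [ 1.7947e+02 -7.0000e-02  8.1670e+01] F [-0.2  0.6  0.5] T [-0.07 -0.01  0.02] open 0.0856
```

View pics/w29.png

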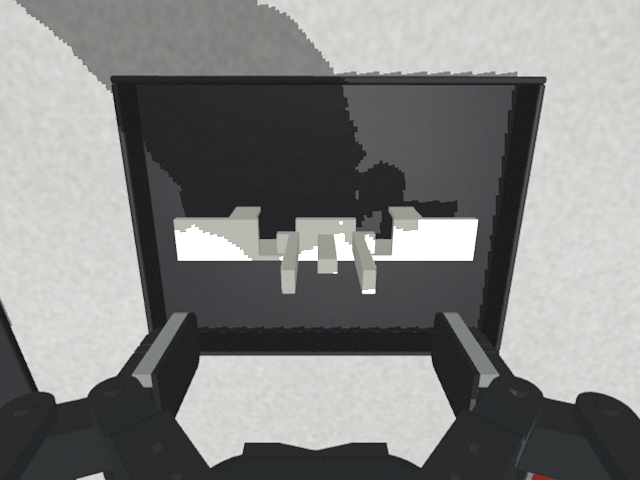

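Run:
```python
from h import *
o=obs();c=cam("wrist")
P=[ray(c,uv,.094)[0,:2]*1000 for uv in [(281,294),(376,293),(282,263),(374,263)]]
print([p.round(1) for p in P],np.mean(P,0).round(1))
Q=[ray(c,uv,.035)[0,:2]*1000 for uv in [(173,219),(178,261),(478,219),(474,261)]]
print([p.round(1) for p in Q],np.mean(Q,0).round(1), np.degrees(np.arctan2(*(Q[2]-Q[0])[::-1])))
```

```text
t 37.8 pos [0.4703 0.3077 0.1264] rot [ 1.7944e+02 -1.0000e-01  8.1680e+01] F [ 0.5 -0.4  0.4] T [ 0.04 -0.01 -0.  ] open 0.0855
[array([474.8, 290.8]), array([480.8, 335.3]), array([459.2, 294. ]), array([465.4, 335.9])] [470.1 314. ]
[array([445.5, 226.1]), array([472.2, 222.2]), array([472. , 405.7]), array([498.8, 402.8])] [472.1 314.2] 81.6255574011101
```

```bash
python3 -m handwheel '[[0,0.001,0.0065,0,0],[0,0.001,0.0065,-0.02,0],[0,0.001,0.0065,-0.04,0],[0,0.001,0.0065,-0.057,0],[0,0.001,0.0065,-0.064,0]]' 30; python3 -m handwheel '[[0,0,0,0,0],[0,0,0,0,0]]'
python3 - <<'E'
from h import *
o=obs();c=cam("wrist","w30")
E
```

```text
time: 38.35
ee_pos: [0.4709, 0.3147, 0.0611]
tcp_rot: [179.5, -0.1, 81.7]
wrist_force: [0.4, -0.3, 0.1]
opening: 0.0855
time: 38.55
ee_pos: [0.4712, 0.315, 0.0618]
tcp_rot: [179.5, -0.1, 81.7]
wrist_force: [-0.5, 0.7, 0.8]
opening: 0.0856
t 38.55 pos [0.4712 0.315  0.0618] rot [ 1.7946e+02 -8.0000e-02  8.1720e+01] F [-0.5  0.7  0.8] T [0.03 0.02 0.01] open 0.0856
```

View pics/w30.png

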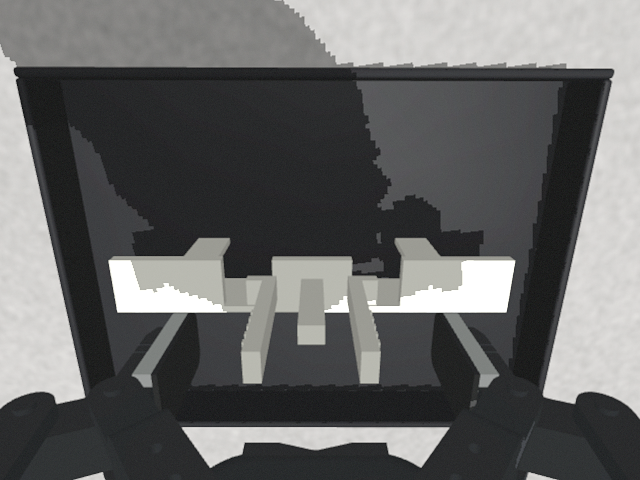

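```bash
python3 -m handwheel '[[0.4,0,-0.001,-0.002,0],[0.8,0,-0.001,-0.002,0],[1,0,-0.001,-0.002,0],[1,0,-0.001,-0.002,0],[1,0,-0.001,-0.002,0]]' 40;  python3 -m handwheel '[[1,0,0,0,0],[1,0,0,0,0]]'; python3 -m handwheel '[[1,0,0,0.02,0],[1,0,0,0.06,0],[1,0,0,0.1,0],[1,0,0,0.15,0],[1,0,0,0.2,0]]'
python3 - <<'E'
from h import *
o=obs();c=cam("wrist","w31")
E
```

```text
time: 39.1
ee_pos: [0.4719, 0.3142, 0.0618]
tcp_rot: [179.3, -0.2, 81.7]
wrist_force: [-2.3, -2.4, 11.5]
opening: 0.0238
time: 39.3
ee_pos: [0.472, 0.3143, 0.0618]
tcp_rot: [179.3, -0.2, 81.7]
wrist_force: [0.8, 1.7, 0.9]
opening: 0.0237
time: 39.8
ee_pos: [0.4715, 0.314, 0.2631]
tcp_rot: [179.4, -0.1, 81.7]
wrist_force: [1.2, 1.9, -0.3]
opening: 0.0238
t 39.8 pos [0.4715 0.314  0.2631] rot [ 1.7938e+02 -1.4000e-01  8.1710e+01] F [ 1.2  1.9 -0.3] T [ 0.14 -0.09  0.01] open 0.0238
```

View pics/w31.png

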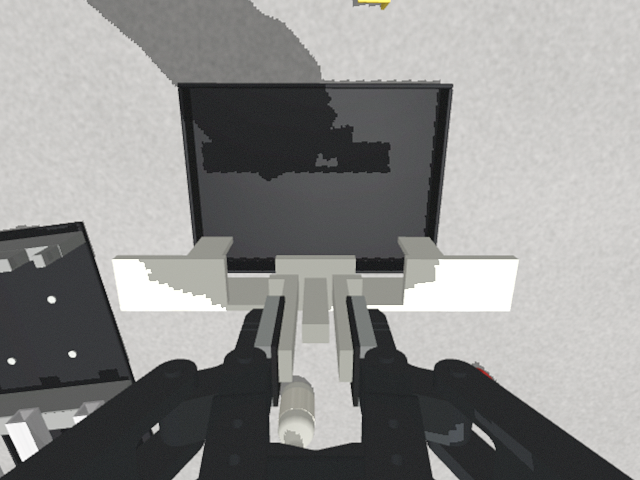

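```bash
python3 -m handwheel '[[1,0,-0.02,0,-6],[1,0,-0.06,0,-14],[1,0,-0.1,0,-22],[1,0,-0.14,0,-30],[1,0,-0.18,0,-38]]'; python3 -m handwheel '[[1,0,-0.03,0,-8],[1,0,-0.07,0,-16],[1,0,-0.11,0,-24],[1,0,-0.145,0,-32],[1,0,-0.16,0,-40]]'; python3 -m handwheel '[[1,0,0,0,-8],[1,0,0,0,-16],[1,0,0,0,-24],[1,0,0,0,-32],[1,0,0,0,-40]]'
python3 - <<'E'
from h import *
o=obs();print(o["q"].round(1))
E
```

```text
time: 40.35
ee_pos: [0.4724, 0.1334, 0.2719]
tcp_rot: [178.9, -0.5, 43.4]
wrist_force: [0.6, -0.4, -0.6]
opening: 0.0237
time: 40.85
ee_pos: [0.4721, -0.0291, 0.2716]
tcp_rot: [178.9, -0.5, 3.0]
wrist_force: [1.0, 0.9, -1.3]
opening: 0.0236
time: 41.35
ee_pos: [0.472, -0.0291, 0.2712]
tcp_rot: [178.9, -0.5, -37.4]
wrist_force: [-0.1, 0.6, -1.4]
opening: 0.024
t 41.35 pos [ 0.472  -0.0291  0.2712] rot [178.88  -0.49 -37.38] F [-0.1  0.6 -1.4] T [ 0.05 -0.    0.06] open 0.024
[ -2.8  -4.2   5.3  99.8  -1.2 124.6]
```

```bash
python3 -m handwheel '[[1,0,0,0,-8],[1,0,0,0,-16],[1,0,0,0,-24],[1,0,0,0,-32],[1,0,0,0,-40]]'; python3 -m handwheel '[[1,0.005,0.002,0,-6],[1,0.012,0.004,0,-12],[1,0.018,0.006,0,-13.4],[1,0.018,0.006,0,-13.4]]'
python3 - <<'E'
from h import *
o=obs();print(o["q"].round(1)); c=cam("wrist","w32")
E
```

```text
time: 41.85
ee_pos: [0.472, -0.029, 0.2707]
tcp_rot: [178.8, -0.5, -77.7]
wrist_force: [0.1, -0.3, -1.4]
opening: 0.0233
time: 42.25
ee_pos: [0.4904, -0.0228, 0.2701]
tcp_rot: [178.8, -0.5, -91.0]
wrist_force: [-0.7, 0.0, -1.1]
opening: 0.0235
t 42.25 pos [ 0.4904 -0.0228  0.2701] rot [178.8   -0.47 -91.  ] F [-0.7  0.  -1.1] T [ 0.04 -0.01  0.04] open 0.0235
[ -2.4  -0.9   8.4 100.5  -0.5 178.6]
```

View pics/w32.png

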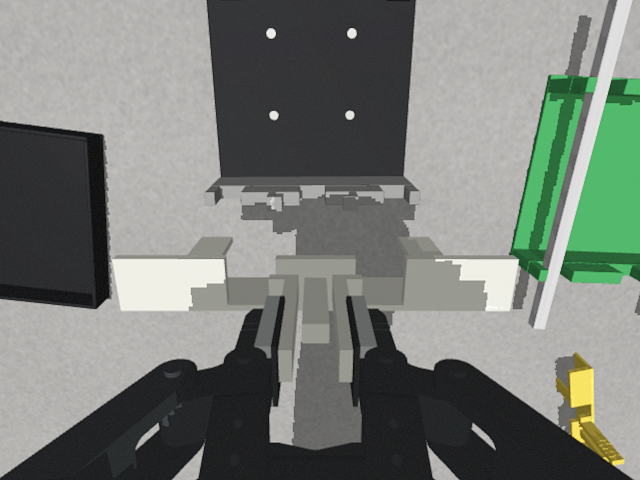

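Run:
```python
from h import *
o=obs();c=cam("wrist")
zp=o["ee_pos"][2]-.0318+.005
Q=[ray(c,uv,zp)[0,:2]*1000 for uv in [(112,258),(119,310),(518,257),(513,310)]]
print("keeper",[q.round(1) for q in Q],np.mean(Q,0).round(2),"size",np.linalg.norm(Q[0]-Q[2]),np.linalg.norm(Q[0]-Q[1]),"yaw",np.degrees(np.arctan2(*(Q[2]-Q[0])[::-1]))+90)
a=c["color"][165:225,190:440];cv2.imwrite("pics/w32z.png",cv2.resize(a,None,fx=3.2,fy=3.2,interpolation=cv2.INTER_CUBIC))
np.savez("w32c.npz",**{k:c[k] for k in("K","R","origin")})
```

```text
t 42.3 pos [ 0.4901 -0.0229  0.2703] rot [178.8   -0.47 -90.95] F [ 0.6  0.1 -0.8] T [ 0.01  0.   -0.02] open 0.0237
keeper [array([506.7,  66.2]), array([480.7,  67.7]), array([ 503.6, -113.7]), array([ 476.8, -115.4])] [491.95 -23.79] size 179.96111985815915 26.030259572930543 yaw -1.0043031154866782
```

View pics/w32z.png

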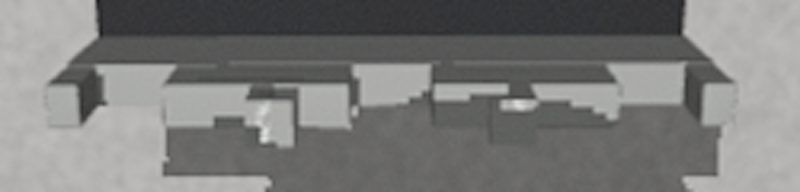

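Run:
```python
from h import *
c=dict(np.load("w32c.npz"))
def p(u,v,z=.074): return ray(c,(u/3.2+190,v/3.2+165),z)[0,:2]*1000
P=[p(47,84),p(47,125),p(737,84),p(737,124)]
print([q.round(1) for q in P],np.mean(P,0).round(2),np.linalg.norm(P[0]-P[2]),np.degrees(np.arctan2(*(P[2]-P[0])[::-1]))+90)
print("notch",p(352,84),p(432,84),"teeth",p(165,84),p(618,84))
```

```text
[array([497.3,  68.4]), array([486.2,  69.6]), array([ 493.9, -113.7]), array([ 483. , -114.4])] [490.1  -22.52] 182.15853832819198 -1.0755651015937389
notch [495.81312171 -11.88103553] [495.4166821  -32.99704999] teeth [496.73827051  37.39621884] [494.49344084 -82.17270074]
```

```bash
python3 -m handwheel '[[1,-0.0015,0.0015,-0.02,0],[1,-0.0015,0.0015,-0.05,0],[1,-0.0015,0.0015,-0.08,0],[1,-0.0015,0.0015,-0.1,0],[1,-0.0015,0.0015,-0.105,0]]'; python3 -m handwheel '[[1,0,0,0,0],[1,0,0,0,0]]'
python3 - <<'E'
from h import *
o=obs();print(o["q"].round(1)); c=cam("wrist","w33"); cam("scene","s33")
np.savez("w33c.npz",**{k:c[k] for k in("K","R","origin")})
a=c["color"][190:330,90:540];cv2.imwrite("pics/w33z.png",cv2.resize(a,None,fx=1.7,fy=1.7,interpolation=cv2.INTER_CUBIC))
E
```

```text
time: 42.85
ee_pos: [0.4871, -0.0215, 0.1633]
tcp_rot: [178.6, -0.5, -90.9]
wrist_force: [0.9, 0.8, -0.2]
opening: 0.0239
time: 43.05
ee_pos: [0.4873, -0.0215, 0.1642]
tcp_rot: [178.7, -0.5, -90.8]
wrist_force: [0.0, -0.6, -0.9]
opening: 0.0234
t 43.05 pos [ 0.4873 -0.0215  0.1642] rot [178.67  -0.47 -90.84] F [ 0.  -0.6 -0.9] T [ 0.05 -0.07  0.01] open 0.0234
[ -2.2  -3.   -5.5  88.9  -0.5 178.6]
```

View pics/w33z.png

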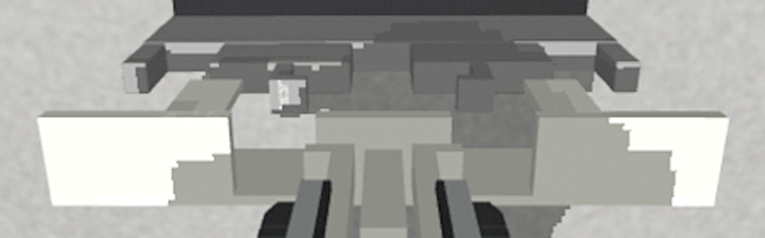

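View pics/s33.png

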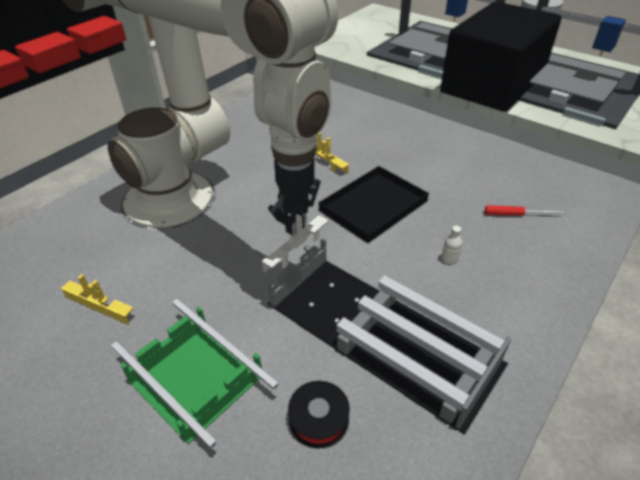

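Run:
```python
from h import *
c=dict(np.load("w33c.npz"))
def p(u,v,z): return (ray(c,(u/1.7+90,v/1.7+190),z)[0,:2]*1000).round(1)
zp=.1642-.0318+.005
print("keeper",p(38,116,zp),p(52,206,zp),p(728,116,zp),p(715,206,zp))
print("rest",p(122,66,.074),p(125,92,.074),p(639,66,.074),p(639,92,.074))
```

```text
keeper [503.5  67.5] [477.   68.5] [ 500.2 -112.5] [ 473.4 -113. ]
rest [496.   68.8] [486.3  69.1] [ 492.8 -112.7] [ 483.  -113.8]
```

```bash
python3 -m handwheel '[[1,0.001,0,-0.012,0],[1,0.001,0,-0.024,0],[1,0.001,0,-0.034,0],[1,0.001,0,-0.042,0],[1,0.001,0,-0.042,0]]'
python3 - <<'E'
from h import *
obs()
E
```

```text
time: 43.65
ee_pos: [0.4878, -0.0215, 0.1209]
tcp_rot: [178.6, -0.5, -90.9]
wrist_force: [-0.5, 0.3, -1.0]
opening: 0.0234
t 43.65 pos [ 0.4878 -0.0215  0.1209] rot [178.58  -0.47 -90.86] F [-0.5  0.3 -1. ] T [ 0.02 -0.05  0.04] open 0.0234
```

```bash
python3 -m handwheel '[[1,0,0,-0.004,0],[1,0,0,-0.008,0],[1,0,0,-0.012,0],[1,0,0,-0.012,0]]'; python3 -m handwheel '[[1,0,0,-0.002,0],[1,0,0,-0.004,0],[1,0,0,-0.004,0]]'
python3 - <<'E'
from h import *
obs()
E
```

```text
time: 44.05
ee_pos: [0.4876, -0.0215, 0.1083]
tcp_rot: [178.5, -0.5, -90.9]
wrist_force: [-0.4, -0.8, -1.4]
opening: 0.0235
time: 44.35
ee_pos: [0.488, -0.0216, 0.1058]
tcp_rot: [178.6, -0.5, -90.9]
wrist_force: [-2.8, -0.3, 9.2]
opening: 0.024
t 44.35 pos [ 0.488  -0.0216  0.1058] rot [178.65  -0.48 -90.87] F [-2.8 -0.3  9.2] T [-0.01  0.68  0.03] open 0.024
```

```bash
python3 -m handwheel '[[1,0,0,-0.002,0],[1,0,0,-0.003,0]]'; python3 -m handwheel '[[0.85,0,0,0,0],[0.7,0,0,0,0],[0.5,0,0,0,0],[0.2,0,0,0,0],[0,0,0,0,0]]';  python3 -m handwheel '[[0,0,0,0,0],[0,0,0,0.03,0],[0,0,0,0.07,0],[0,0,0,0.1,0],[0,-0.02,0,0.12,0]]';python3 - <<'E'
from h import *
obs();c=cam("wrist","w34")
np.savez("w34c.npz",**{k:c[k] for k in("K","R","origin")})
E
```

```text
time: 44.55
ee_pos: [0.4884, -0.0216, 0.1057]
tcp_rot: [178.8, -0.5, -90.9]
wrist_force: [-9.0, -0.1, 27.7]
opening: 0.0236
time: 45.05
ee_pos: [0.4883, -0.0216, 0.1054]
tcp_rot: [178.8, -0.5, -90.9]
wrist_force: [0.1, 0.1, 0.6]
opening: 0.0687
time: 45.55
ee_pos: [0.4696, -0.0216, 0.2272]
tcp_rot: [178.9, -0.5, -90.9]
wrist_force: [-0.1, -0.2, -0.2]
opening: 0.0853
t 45.55 pos [ 0.4696 -0.0216  0.2272] rot [178.91  -0.48 -90.86] F [-0.1 -0.2 -0.2] T [-0.03  0.02  0.04] open 0.0853
```

View pics/w34.png

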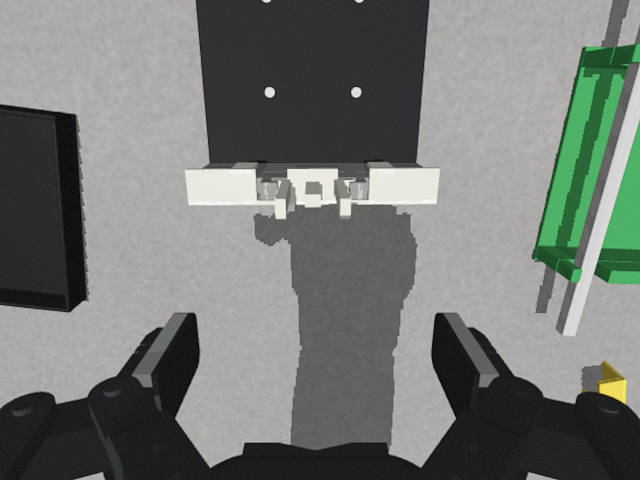

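```bash
python3 - <<'E'
from h import *
c=dict(np.load("w34c.npz"))
P=[ray(c,uv,.079)[0,:2]*1000 for uv in [(185,169),(188,205),(439,167),(438,203)]]
print([p.round(1) for p in P],np.mean(P,0),np.linalg.norm(P[0]-P[2]),np.linalg.norm(P[1]-P[3]))
T=[ray(c,uv,.138)[0,:2]*1000 for uv in [(275,217),(351,216)]]; print("tabs",T)
img=cv2.imread("pics/w34.png");cv2.imwrite("pics/w34z.png",cv2.resize(img[150:230,175:450],None,fx=2.9,fy=2.9,interpolation=cv2.INTER_CUBIC))
E
python3 -m handwheel '[[0,-0.01,-0.04,0.02,0],[0,-0.01,-0.085,0.04,8],[0,-0.01,-0.13,0.04,16],[0,-0.01,-0.17,0.04,24],[0,-0.01,-0.2,0.04,30]]'; python3 -m handwheel '[[0,0.01,-0.03,0,0],[0,0.02,-0.06,0,0],[0,0.02,-0.06,0,0]]'
python3 - <<'E'
from h import *
obs();c=cam("wrist","w35")
np.savez("w35c.npz",**{k:c[k] for k in("K","R","origin")})
c=cam("scene","s35");c=cam("top","t35")
E
```

```text
[array([504.3,  68.8]), array([478. ,  69.8]), array([ 502.7, -111.6]), array([ 476.3, -113.1])] [490.29553776 -21.49857449] 180.40550077130305 182.92804902525262
tabs [array([485.20349534,   0.91824971]), array([485.02073024, -43.77559188])]
time: 46.1
ee_pos: [0.4569, -0.2238, 0.2704]
tcp_rot: [179.0, -0.5, -60.6]
wrist_force: [1.2, 0.7, 0.1]
opening: 0.085
time: 46.4
ee_pos: [0.4773, -0.2867, 0.2688]
tcp_rot: [179.0, -0.5, -60.7]
wrist_force: [0.4, 1.1, -1.1]
opening: 0.0854
t 46.4 pos [ 0.4773 -0.2867  0.2688] rot [178.96  -0.46 -60.75] F [ 0.4  1.1 -1.1] T [ 0.04  0.03 -0.06] open 0.0854
```

View pics/w34z.png

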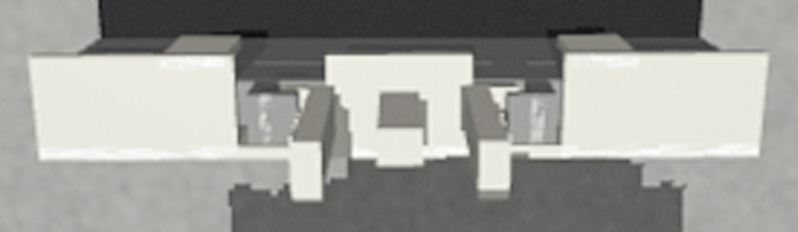

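View pics/w35.png

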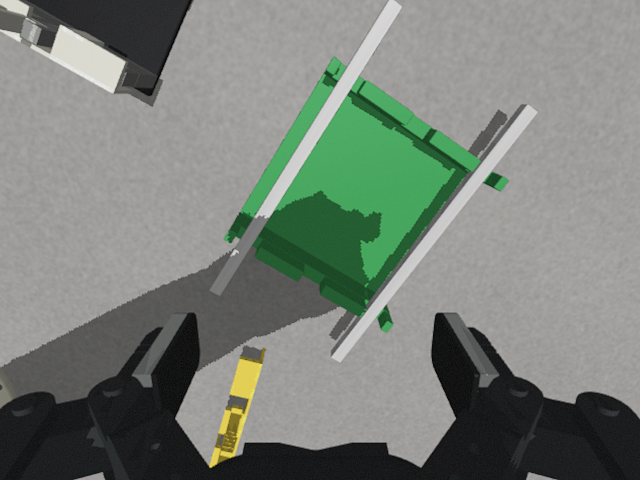

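View pics/s35.png

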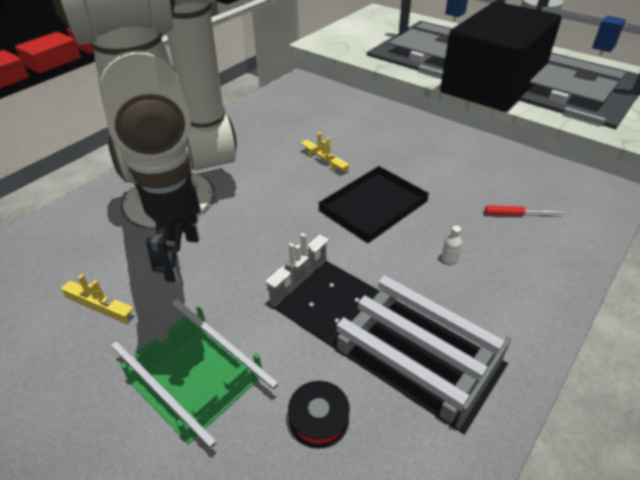

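Run:
```python
from h import *
c=dict(np.load("w35c.npz"))
img=cv2.imread("pics/w35.png");cv2.imwrite("pics/w35z.png",cv2.resize(img[0:370,190:550],None,fx=1.6,fy=1.6,interpolation=cv2.INTER_CUBIC))
s=cv2.imread("pics/s35.png");cv2.imwrite("pics/s35z.png",cv2.resize(s[290:460,90:290],None,fx=3.5,fy=3.5,interpolation=cv2.INTER_CUBIC))
```

```text
(no output)
```

View pics/w35z.png

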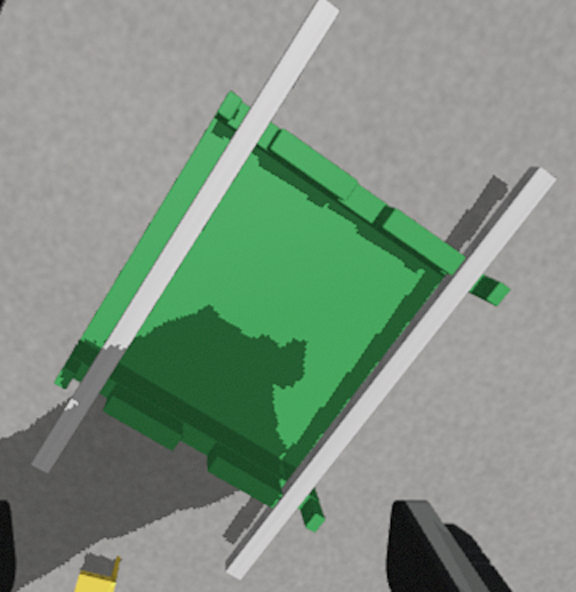

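View pics/s35z.png

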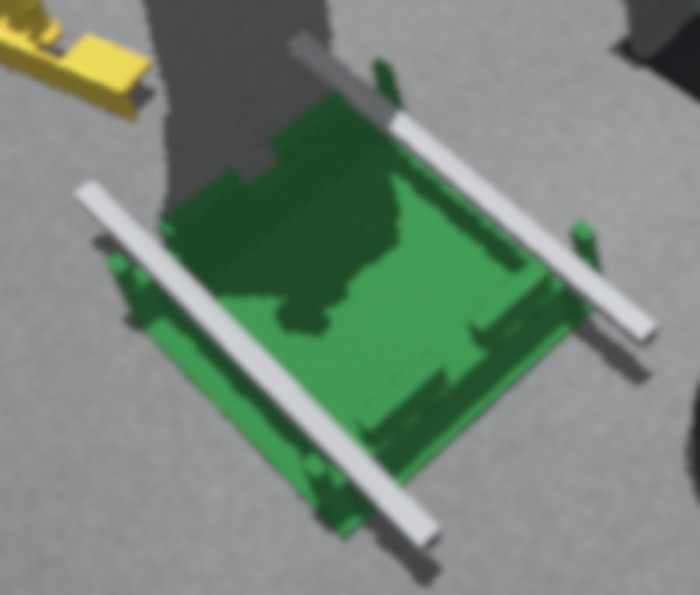

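Run:
```python
from h import *
c=dict(np.load("w35c.npz"))
def q(u,v,z): return ray(c,(u/1.6+190,v/1.6),z)[0,:2]*1000
for z in (.052,.062,.074):
  L1=(q(317,-2,z)+q(340,11,z))/2;L2=(q(32,463,z)+q(48,472,z))/2
  R1=(q(538,168,z)+q(556,180,z))/2;R2=(q(226,571,z)+q(240,579,z))/2
  for n,a,b in(("b",L1,L2),("c",R1,R2)):
    d=a-b;print(z,n,"ctr",((a+b)/2).round(1),"len",np.linalg.norm(d).round(1),"yaw",np.degrees(np.arctan2(d[1],d[0])).round(2))
# cradle corners: tooth outer tops z .062
pts=dict(lugR_px=q(510,293,.062),lugR_mx=q(325,522,.062),lugL_px=q(232,92,.062),lugL_mx=q(57,382,.062))
for k,v in pts.items(): print(k,v.round(1))
```

```text
0.052 b ctr [ 492.1 -260.7] len 296.3 yaw -3.44
0.052 c ctr [ 482.1 -403.5] len 296.8 yaw -3.67
0.062 b ctr [ 493.7 -260.2] len 288.0 yaw -3.44
0.062 c ctr [ 484. -399.] len 288.5 yaw -3.67
0.074 b ctr [ 495.7 -259.7] len 278.1 yaw -3.44
0.074 c ctr [ 486.3 -393.7] len 278.5 yaw -3.67
lugR_px [ 569.6 -430.3]
lugR_mx [ 400.7 -419.9]
lugL_px [ 582.4 -248.2]
lugL_mx [ 403.7 -237.5]
```

Run:
```python
from workcell import job_done
print(job_done())
```

```text
the job is handed in; nothing more can be done
None
```

The job is handed in, at about 47 s of the 210 s allowed. No verdict was reported.

**What I did**
- I pinched the keeper's tabs, lifted it off and stood it in the black tray.
- Only two rods were present: rod_b (middle tube) and rod_c (y = +72 mm). The y = -72 mm tube was empty.
- I drew each rod out in three strokes and laid them in separate outer notches of the cradle.
- I then clipped the keeper back on in its original orientation. The spool and glue bottle were not touched.

**Last checks**
- **Keeper:** its plate measures as centred at (490.3, -21.5) mm, against the rest at about (490, -22.4) mm, and it reached its expected seated height. Seating force peaked at about 28 N. The tabs have sprung back to about 44.7 mm over both.
- **Rods:** at seated height they measure about 296.5 mm long against the true 300 mm, and about 288 mm if assumed to lie on the tooth tops. That fits the notch bottoms.
- **Rod placement:** they lie 143 mm apart (144 mm expected), parallel to each other, within about 0.2° of the cradle's angle as first measured, and centred lengthwise to within a few mm.

**What went off**
- The first carry of the keeper ran into the last joint's limit and tilted the tool about 4.7°. I straightened it before setting the keeper down in the tray. As a result the keeper stood in the tray turned half round.
- The cradle shifted about 16 mm sideways after it was loaded. The rods stayed in their notches.
- I noticed no grip slip.

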